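Lock a wire reel on its spindle with a spring clip

TASK

The wire reel on the stand has to be locked on its spindle. Slide the loose centring cone along the spindle until it is fully seated in the reel's bore, then take the spring clip from its holder and push it sideways, from above, onto the spindle's groove until it snaps home, feeling for the groove and never forcing it. Finally push the seated clip, and the spindle with it, towards the reel until the clip rests against the cone, and leave everything else on the bench where it is.

Things in the scene. Friction and masses are not known exactly. Their poses are not given: they have to be found in the camera images.
- reel_stand: Fixed stand: grey base plate 112 x 150 mm, aluminium upright at its -y end, level steel spindle along its y axis, 80 mm above the bench, free end at +y. Origin: on the bench straight below the spindle; z up. The black wire reel (80 mm diameter) sits on the spindle from y = -62 to -5 mm and does not move.
- spindle_axis (a point): Fixed point of the stand on the spindle's axis, 24 mm to +y of the stand's origin and 80 mm up, where the outer face of the seated cone lies; axes as the stand's. The spindle, 20 mm in diameter, can be shoved in and out along y by 32 mm; its bush drags with about 7 N and it stays where it is left. How far it stands out at the start is not measured.
- spindle_groove_zone (a point): Fixed point of the stand on the spindle's axis, 18 mm outward (+y) of spindle_axis; axes as the stand's. At the start the middle of the groove lies within 13 mm either side of it along y, covered by the cone. The groove is 6 mm wide and 14 mm in diameter at its floor; 33 mm of plain end (20 mm diameter) follow beyond it. Find it by feel with the clip, or look.
- cone (a joint): How far the grey centring cone stands out of the reel, m: 0 = fully seated in the reel's bore, up to 0.040 outward (+y of the stand). It slides along the spindle with about 2.5 N of friction and stays where it is left.
- cone_face (a point): Middle of the cone's flat outer face, on the spindle's axis; axes as the stand's, y pointing out of the face. Behind the face: a ribbed collar 40 mm in diameter and 14 mm long, a neck 31 mm in diameter, then the taper that enters the reel. The spindle (20 mm) comes out of this face, so a ring 10 mm wide is left to push on.
- clip_tab (a point): Middle of the spring clip's grip tab, an upright black plastic block 18 mm (x) by 12 mm (y) by 40 mm (z), to be gripped across its 18 mm. Axes: z up, away from the legs; y through the clip's thickness (goes along the spindle); x across the two legs. The clip weighs about 40 g.
- clip_seat (a point): Middle of the clip's open pocket, 42 mm below the tab's middle on the clip's z axis (axes as clip_tab); lies on the spindle's axis when home. The clip is cut from flat spring steel, 4 mm thick along y, with about 1 mm of play either side in the groove. Over the groove a downward push of some 6 to 12 N snaps it home; a push of more than about 15 N is forcing it.
- clip_mouth (a point): Middle of the clip's mouth, 15 mm below clip_seat (axes as clip_tab). The legs close to a 7.6 mm throat and flare out to this mouth, 25 mm wide inside, 34 mm over all. Lowered onto the spindle the clip rests on the full diameter with clip_seat about 18 mm above the axis and cannot snap home there; over the groove it sinks about 4 mm deeper before the throat stops it.
- clip_holder: Fixed small rack: grey foot 88 x 46 mm, two posts, and two aluminium rails along its x axis whose tops are 47 mm above the bench, with a 6 mm gap between them. The clip's tab rests on the rails (its underside at 47 mm) and its legs hang in the gap; it lifts straight up out of it. Origin: centre of the underside; axes as the clip's.
- cutters: Flush cutters with red handles, 128 mm long, lying on the green mat; bystander.
- tape_roll: Amber tape roll, 60 mm in diameter and 12 mm high, lying on the green mat; bystander.
- carton: Small white carton 50 x 62 x 55 mm on the white bench; bystander.
- spare_spool: Black solder spool about 82 x 54 x 40 mm on the white bench; bystander.

How it is judged (in metres and radians):
On the way, in this order (a step that is already met when the one before it is completed fails the run):
1. the centring cone is seated in the reel's bore (value of joint cone below 0.002 m), for 0.2 s.
2. the clip has snapped home on the spindle's groove (x of clip_seat in the frame of spindle_axis between -0.002 and 0.002 m and z of clip_seat in the frame of spindle_axis between -0.002 and 0.002 m and y of clip_seat in the frame of spindle_axis between 0 and 0.037 m), for 0.2 s.
At the end, for the whole second after the job is handed in: The cone is within 2 mm of fully seated; the clip's pocket lies on the spindle's axis within 2 mm across it and square to it within 0.2 rad, so that it is snapped into the groove; and the clip rests against the cone with at most 2 mm between them (its middle within 4 mm of the cone's face) (value of joint cone below 0.002 m and x of clip_seat in the frame of spindle_axis between -0.002 and 0.002 m and z of clip_seat in the frame of spindle_axis between -0.002 and 0.002 m and y of clip_seat in the frame of cone_face between 0 and 0.004 m and angle between the y axis of clip_seat and the y axis of spindle_axis, either way round below 0.2 rad); the robot touches nothing.
It fails at once if the clip is forced: its contact forces on the stand, spindle and cone, its own spring grip included, add up to more than 50 N (as a push of some 16 to 25 N gives, by its direction) (contact force between clip and reel_stand above 50 N).
It fails at once if a bystander (cutters, tape roll, carton or spare spool) is moved more than 20 mm (distance of any of cutters, tape_roll, carton, spare_spool from where it was at the start of the episode above 0.02 m).
It also fails if it takes over 72 s, if anything falls off the work surface, if the arm or the gripper's body presses on something with over 40 N, if the wrist force passes 120 N, or if a joint passes its speed limit or range.

ROBOT

A 6-joint arm with a two-finger parallel gripper is mounted at the origin on a cart in front of the work surface, level with it; the furniture and walls round the work are solid. World frame = base frame: x ahead of the robot, y to its left, z up, the work surface at z = 0. Lengths are in mm, angles in rad, forces in N, time in s.
With the tool pointing down it reaches from about 300 to 775 mm from the base axis. Payload 14.6 kg.
Tool frame: the origin (TCP) lies on the centre line of the jaws, within the pads' length; the fingertips stand manip.tcp_to_tips ahead of it and the grasp point (between the pads) lies 5 mm behind it (manip.tcp_to_tips is the distance from the TCP to the fingertips, in mm); z points along the fingers, y is the direction in which the jaws open and shut (so a half turn about z gives the same grasp; the last joint's range is limited). The gripper opens to 94 mm and grips with 3 to 60 N. Pads are 16 mm wide; open, the fingers measure 119 mm over their backs; the gripper's body (75 mm by 177 mm) begins 78 mm behind the grasp point.
Start: joints at [1.183, 0.3, 1.521, -0, 1.321, -0.067], TCP at [173.426, 521.932, 219.446] pointing down, gripper open.
Joint ranges: [-3.03, 3.03], [-0.79, 2.21], [0.23, 2.52], [-1.04, 4.18], [0, 3.07], [-2.55, 2.55]. Speed limits (rad/s): [2.22, 2.22, 2.57, 3.14, 3.14, 3.14].

INTERFACE

Orientations are given as [roll, pitch, yaw] about the fixed x, y, z axes, in that order (R = Rz(yaw) Ry(pitch) Rx(roll)).
In Python, from cell import manip, optics, workorder gives the robot as it stands. The module is installed in compiled form; this text tells all that it offers.
- The arm moves only by the tool jog_arm, never from a script. Its argument "deltas" is text: rows parted by semicolons, each of 5 numbers parted by spaces: the shift along the tool's x, y, z in mm, then the turn about the tool's z in rad, then the finger opening in mm, from 0 to 94. In form: tx ty tz twist grip; .... A call has exactly 10 rows; each row is the pose to reach, as a shift and turn from the pose commanded when the call began, along the tool's axes at that moment; what a row does not reach only later rows make up. A row lasts 1/8 s, in which the tool goes at most 62.5 mm and 10.7 degrees, less where a joint would pass 70% of its speed; a pose out of reach is approached as far as the arm can. A call with a gripper value outside its range is refused whole. The fingers move at their own pace and stop on an object; "squeeze" is the grip in N (left out, the last holds). Time passes only in rows, so rows that repeat a pose let the fingers close, or fill a call up. It gives the time, the measured TCP pose, the force and the opening at its end, in the units of the state.
- manip.read_state(): the state, without advancing time (a new reading comes with each control period).
- optics.camera(name): name is "scene" or "top" or "wrist"; returns (picture, depth): 400x640x3 uint8, red, green, blue; 400x640 float32, mm along the optical axis (not along the pixel's ray), 0 where there is no reading.
- optics.get_calibration(name): a dict with "intrinsics" (3x3 intrinsics, pixels), "dist_coeffs" ([k1, k2, p1, p2, k3] as OpenCV has them; the pictures are not rectified), "R" (3x3) and "t" (3): a world point X has camera coordinates R X + t; the wrist camera has in their place "hand_eye" (4x4, takes a point from camera to tool coordinates, whose origin is the TCP and whose axes are the flange's). Camera axes: x right, y down, z forward; pixel columns grow to the right and rows downward; lengths in mm; the calibration is good to about 2 mm. A picture is of the moment at which its call begins: read the wrist's pose just before it. get_calibration takes no time and is no camera call.
- workorder.sign_off(): hands the job in, once; it reports no verdict.
The state is a dict: "clock": time; "joints": joint angles; "qd": joint speeds; "effort": joint torques, N m; "eef_pos": TCP position; "eef_rot": TCP orientation; "wrist_force": force on the tool from outside, world axes, zero at the start; "moment": the same for the moment, N m; "finger_gap": finger opening in mm.
Only numpy, scipy, OpenCV 4.12 (cv2) and the standard library are available. Lean on these libraries where they do the work, as an engineer would, in place of code of your own. Each camera call takes 0.05 s, during which the arm holds its last target.

## Working session

There is one attempt and no reset: what is moved stays moved. The work goes in short steps, Python scripts to look and compute and a tool call to move; the robot and the scene stay as the last step left them, time stands still between calls to the robot, and variables do not carry over. Pictures are saved under pics/ and viewed, and the job is handed in when it is done.

Besides the shell and the picture viewer there is one more tool, called after "Call:" as name(argument=value, ...) on one line, values as JSON. jog_arm: Moves the arm, as the interface text tells. Its arguments: {"type":"object","properties":{"deltas":{"type":"string"},"squeeze":{"type":"number"}},"required":["deltas"]}

```bash
mkdir -p pics; python3 - <<'E'
from cell import manip, optics
import cv2, numpy as np
print(manip.read_state(), manip.tcp_to_tips)
for n in ("scene","top","wrist"):
    p,d=optics.camera(n); cv2.imwrite(f"pics/{n}0.png",p[:,:,::-1]); np.save(f"pics/{n}0.npy",d)
    print(n,{k:np.round(v,4).tolist() for k,v in optics.get_calibration(n).items()})
E
```

```text
{'clock': 0.0, 'joints': array([ 1.18344043e+00,  3.00447237e-01,  1.52158551e+00, -7.82887855e-06,
        1.32070706e+00, -6.66031717e-02]), 'qd': array([-0.00072311, -0.00020172,  0.00077587, -0.00058658,  0.00038067,
       -0.00023286]), 'effort': array([ 8.45510949e-04, -5.31803906e+01, -3.52753866e+01,  7.08937598e-02,
        2.42470315e-02, -5.97136454e-05]), 'eef_pos': array([173.31593689, 521.71440793, 218.89754052]), 'eef_rot': array([-3.14044753e+00, -6.87815591e-05,  2.82084183e+00]), 'wrist_force': array([ 0.02128115,  0.49277351, -0.36580498]), 'moment': array([ 0.00647021, -0.02456242,  0.02094258]), 'finger_gap': 93.97282603443425} 14.0
scene {'intrinsics': [[423.2956, 0.0, 319.3421], [0.0, 423.2956, 195.2148], [0.0, 0.0, 1.0]], 'dist_coeffs': [-0.0509, 0.0, 0.0, 0.0, 0.0], 'R': [[-0.8231, -0.5678, 0.0016], [-0.4207, 0.6079, -0.6734], [0.3814, -0.555, -0.7393]], 't': [495.3956, 248.4235, 951.8366]}
top {'intrinsics': [[414.2496, 0.0, 324.0463], [0.0, 414.2496, 206.9895], [0.0, 0.0, 1.0]], 'dist_coeffs': [-0.044, 0.0, 0.0, 0.0, 0.0], 'R': [[0.008, -0.9999, 0.0119], [-0.9898, -0.0096, -0.142], [0.1421, -0.0106, -0.9898]], 't': [25.4652, 589.3655, 1175.8817]}
wrist {'intrinsics': [[350.4783, 0.0, 323.1461], [0.0, 350.4783, 189.2834], [0.0, 0.0, 1.0]], 'dist_coeffs': [-0.0586, 0.0, 0.0, 0.0, 0.0], 'hand_eye': [[0.0008, -0.9698, -0.2438, 70.4769], [1.0, 0.0009, -0.0002, 0.1024], [0.0004, -0.2438, 0.9698, -166.073], [0.0, 0.0, 0.0, 1.0]]}
```

View pics/scene0.png

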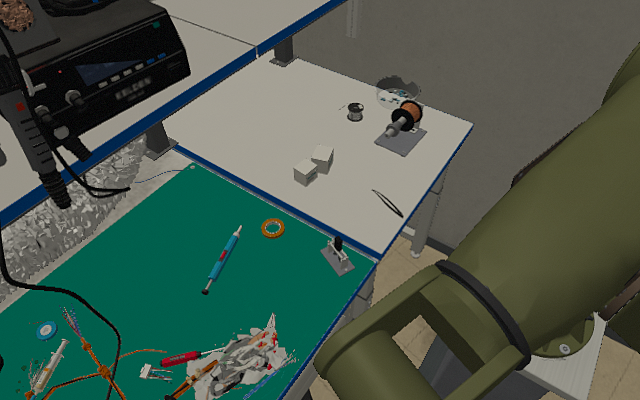

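View pics/top0.png

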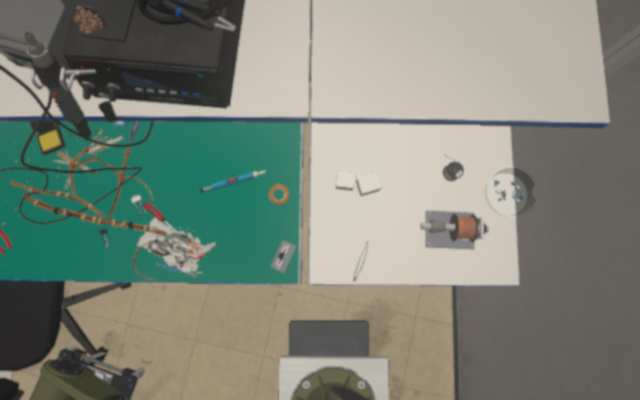

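View pics/wrist0.png

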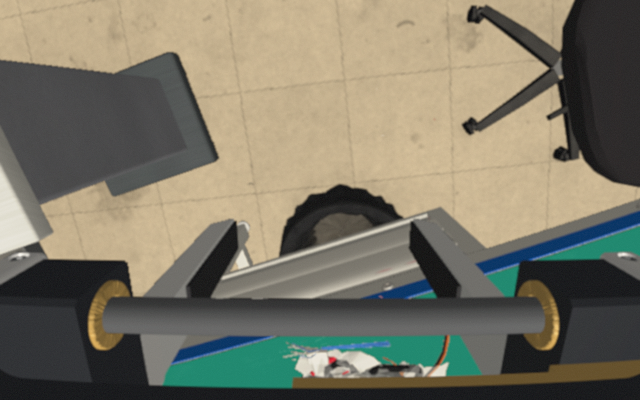

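The top view shows the stand at about (450,228) with its spindle end to the left (+y world), and the clip holder at about (283,257), turned. Next I measure both coarsely.

```bash
cat > h.py <<'E'
import numpy as np, cv2
from cell import manip, optics
from scipy.spatial.transform import Rotation as Ro
def cloud(n,d,pose=None):
    c=optics.get_calibration(n); K=np.array(c["intrinsics"]); D=np.array(c["dist_coeffs"])
    h,w=d.shape; u,v=np.meshgrid(np.arange(w),np.arange(h))
    p=cv2.undistortPoints(np.stack([u,v],-1).reshape(-1,1,2).astype(float),K,D).reshape(h,w,2)
    X=np.dstack([p[...,0]*d,p[...,1]*d,d])
    if n=="wrist":
        pos,rot=pose; H=np.array(c["hand_eye"]); R=Ro.from_euler("xyz",rot).as_matrix()
        X=(X@H[:3,:3].T+H[:3,3])@R.T+pos
    else: X=(X-np.array(c["t"]))@np.array(c["R"])
    X[d<=0]=np.nan
    return X
def proj(n,X,pose=None):
    c=optics.get_calibration(n); K=np.array(c["intrinsics"]); D=np.array(c["dist_coeffs"])
    X=np.atleast_2d(X).astype(float)
    if n=="wrist":
        pos,rot=pose; H=np.array(c["hand_eye"]); R=Ro.from_euler("xyz",rot).as_matrix()
        Xc=((X-pos)@R-H[:3,3])@H[:3,:3]
    else: Xc=X@np.array(c["R"]).T+np.array(c["t"])
    return cv2.projectPoints(Xc,np.zeros(3),np.zeros(3),K,D)[0].reshape(-1,2)
def shot(n,tag):
    s=manip.read_state(); p,d=optics.camera(n)
    cv2.imwrite(f"pics/{tag}.png",p[:,:,::-1]); np.savez(f"pics/{tag}.npz",p=p,d=d,pos=s["eef_pos"],rot=s["eef_rot"])
    return p,d,cloud(n,d,(s["eef_pos"],s["eef_rot"]))
E
python3 - <<'E'
from h import *
for n in ("top","scene"):
    d=np.load(f"pics/{n}0.npy"); X=cloud(n,d)
    p=cv2.imread(f"pics/{n}0.png")
    np.set_printoptions(precision=0,suppress=True,linewidth=200)
    if n=="top":
        cv2.imwrite("pics/crop_a.png",cv2.resize(p[195:260,410:500],None,fx=8,fy=8,interpolation=cv2.INTER_CUBIC))
        cv2.imwrite("pics/crop_b.png",cv2.resize(p[230:285,255:315],None,fx=8,fy=8,interpolation=cv2.INTER_CUBIC))
        for r in (220,224,228,232): print(r,[X[r,c].round(0).tolist() for c in range(416,494,6)])
        for q in [(257,283),(240,283),(255,275),(260,280),(250,285)]: print(q,X[q])
    else:
        cv2.imwrite("pics/crop_c.png",cv2.resize(p[80:160,360:440],None,fx=7,fy=7,interpolation=cv2.INTER_CUBIC))
        cv2.imwrite("pics/crop_d.png",cv2.resize(p[225:280,310:365],None,fx=9,fy=9,interpolation=cv2.INTER_CUBIC))
E
```

```text
220 [[558.0, -250.0, 2.0], [558.0, -267.0, 4.0], [557.0, -284.0, 9.0], [547.0, -279.0, 95.0], [557.0, -321.0, 10.0], [558.0, -339.0, 9.0], [551.0, -338.0, 71.0], [545.0, -339.0, 118.0], [547.0, -360.0, 107.0], [547.0, -377.0, 108.0], [nan, nan, nan], [547.0, -411.0, 108.0], [560.0, -473.0, -2.0]]
224 [[545.0, -249.0, 3.0], [537.0, -246.0, 87.0], [537.0, -263.0, 89.0], [536.0, -277.0, 98.0], [536.0, -295.0, 97.0], [537.0, -313.0, 92.0], [538.0, -333.0, 84.0], [534.0, -338.0, 120.0], [535.0, -359.0, 110.0], [536.0, -377.0, 106.0], [535.0, -391.0, 113.0], [536.0, -412.0, 104.0], [547.0, -472.0, -1.0]]
228 [[533.0, -249.0, 3.0], [525.0, -246.0, 86.0], [526.0, -263.0, 86.0], [525.0, -277.0, 98.0], [525.0, -296.0, 93.0], [526.0, -315.0, 87.0], [526.0, -331.0, 88.0], [523.0, -337.0, 121.0], [524.0, -358.0, 109.0], [524.0, -375.0, 110.0], [525.0, -393.0, 106.0], [524.0, -408.0, 112.0], [527.0, -434.0, 90.0]]
232 [[521.0, -249.0, 0.0], [522.0, -268.0, -2.0], [521.0, -284.0, 8.0], [514.0, -279.0, 91.0], [521.0, -319.0, 13.0], [521.0, -338.0, 9.0], [516.0, -336.0, 72.0], [512.0, -338.0, 118.0], [513.0, -358.0, 109.0], [513.0, -374.0, 111.0], [513.0, -390.0, 113.0], [513.0, -408.0, 110.0], [523.0, -472.0, -3.0]]
(257, 283) [442. 146.  61.]
(240, 283) [494. 153.   2.]
(255, 275) [449. 175.   3.]
(260, 280) [434. 160.   5.]
(250, 285) [464. 146.   6.]
```

View pics/crop_a.png

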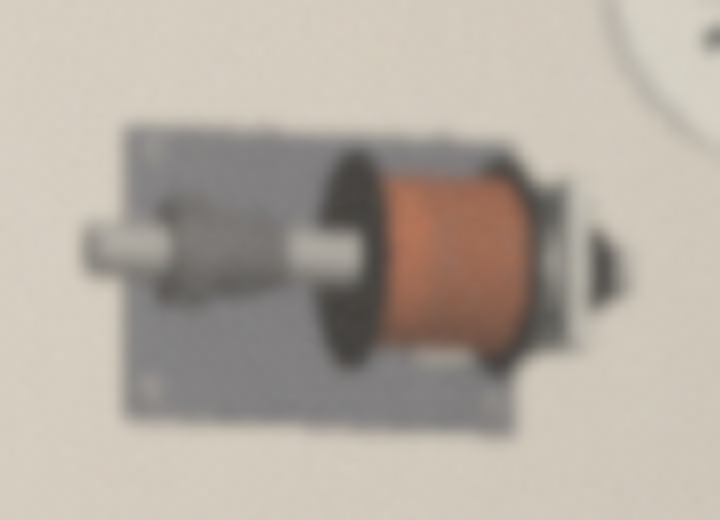

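View pics/crop_b.png

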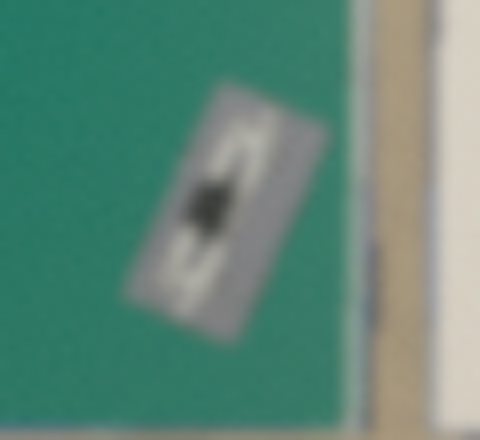

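View pics/crop_c.png

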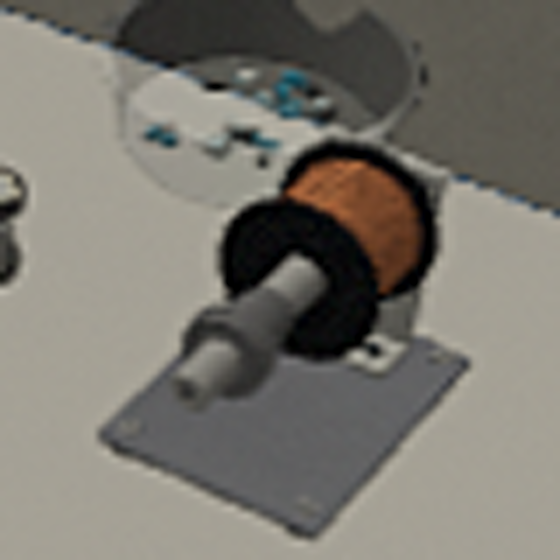

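View pics/crop_d.png

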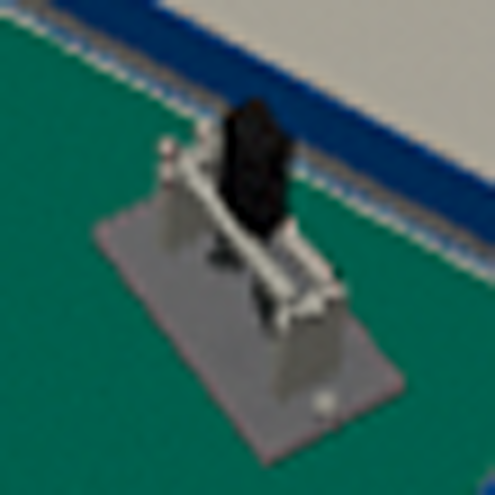

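The top and scene views give these positions:
- **Spindle:** axis x≈527 and top z≈88, pointing to +y with its end near y≈-243.
- **Reel:** front face at y≈-336, so the stand origin is about y≈-331.
- **Clip tab:** about (443,147), with its x axis turned about -0.46 rad.

I'm moving to a close look above the stand.

Call:
jog_arm(deltas="-40 -43 0 0 94; -80 -86 0 0 94; -120 -129 0 0 94; -160 -172 0 0 94; -200 -215 0 0 80; -240 -258 0 0 60; -280 -301 0 0 50; -320 -344 0 0 40; -360 -387 0 0 40; -400 -430 0 0 40")

```text
clock: 1.4
eef_pos: [417.8, -14.3, 219.6]
eef_rot: [3.141, 0.0, 2.82]
wrist_force: [1.1, 0.7, 0.6]
finger_gap: 40.7
```

Call:
jog_arm(deltas="-30 -32 4 0.18 40; -60 -64 8 0.36 40; -90 -96 12 0.54 40; -120 -128 16 0.72 40; -150 -160 19 0.9 40; -179 -191 19 1.08 40; -179 -191 19 1.25 40; -179 -191 19 1.25 40; -179 -191 19 1.25 40; -179 -191 19 1.25 40")

```text
clock: 2.65
eef_pos: [527.1, -249.6, 200.7]
eef_rot: [3.141, 0.0, 1.574]
wrist_force: [0.1, 0.9, 0.4]
finger_gap: 40.1
```

```bash
python3 - <<'E'
from h import *
p,d,X=shot("wrist","w1"); s=manip.read_state(); print({k:np.round(v,3) for k,v in s.items()})
E
```

```text
{'clock': np.float64(2.7), 'joints': array([-0.505,  0.389,  1.447, -0.   ,  1.306, -0.507]), 'qd': array([-0.001,  0.001, -0.002, -0.001,  0.001,  0.009]), 'effort': array([-3.2000e-02, -5.7919e+01, -3.5036e+01,  5.4000e-02,  4.9000e-02,
       -5.2000e-02]), 'eef_pos': array([ 527.106, -249.657,  200.662]), 'eef_rot': array([3.141, 0.   , 1.573]), 'wrist_force': array([-0.244, -0.108, -0.044]), 'moment': array([-0.068,  0.112,  0.026]), 'finger_gap': np.float64(39.843)}
```

View pics/w1.png

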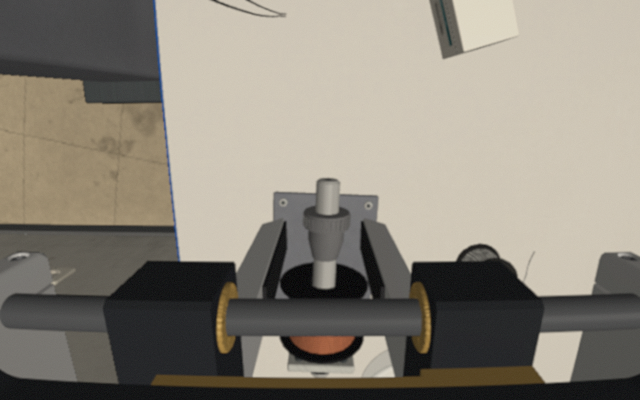

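The wrist view shows the spindle end at (328,182), the collar at (326,217), the base plate's front corners at (274,195) and (378,197), and the reel below at (322,285). Next I work out metric positions.

```bash
python3 - <<'E'
from h import *
np.set_printoptions(precision=1,suppress=True,linewidth=200)
z=np.load("pics/w1.npz"); X=cloud("wrist",z["d"],(z["pos"],z["rot"]))
for r in range(174,290,4):
    seg=X[r,290:365]; m=(seg[:,2]>60)&(seg[:,2]<110)&(abs(seg[:,0]-527)<35)
    if m.sum()>2:
        q=seg[m]; i=np.argmax(q[:,2]); print(r,"n",m.sum(),"x",q[:,0].min(),q[:,0].max(),"mid",(q[:,0].min()+q[:,0].max())/2,"top",q[i],)
# plate
m=(X[...,2]>3)&(X[...,2]<16)&(abs(X[...,0]-527)<70)&(X[...,1]<-220)
P=X[m]; print("plate",P.min(0),P.max(0))
for y in (-256,-262,-268,-280): 
    q=P[abs(P[:,1]-y)<2]; print(y,len(q),q[:,0].min() if len(q) else 0,q[:,0].max() if len(q) else 0)
for x in (485,500,555,570):
    q=P[abs(P[:,0]-x)<2]; print(x,q[:,1].max() if len(q) else 0, np.median(q[:,2]))
im=z["p"][:,:,::-1][165:300,260:390]; cv2.imwrite("pics/w1c.png",cv2.resize(im,None,fx=4.4,fy=4.4,interpolation=cv2.INTER_CUBIC))
E
```

```text
178 n 13 x 525.3148311486784 535.5274179402525 mid 530.4211245444654 top [ 525.3 -242.1   77. ]
182 n 22 x 522.0270107075039 540.3037570298052 mid 531.1653838686545 top [ 530.3 -242.6   90.2]
186 n 22 x 522.0782092781899 540.2948179902725 mid 531.1865136342312 top [ 534.3 -245.5   91.8]
190 n 23 x 522.0630171605002 540.3365224781913 mid 531.1997698193458 top [ 531.9 -248.9   91.5]
194 n 23 x 521.2051262630691 540.4337708576099 mid 530.8194485603395 top [ 531.9 -252.3   91.2]
198 n 24 x 521.1902408179246 540.4665417551778 mid 530.8283912865512 top [ 532.8 -255.6   91.5]
202 n 24 x 521.2195791378737 540.613362013453 mid 530.9164705756633 top [ 531.2 -258.9   91.8]
206 n 28 x 516.3701916991407 539.6629722831959 mid 528.0165819911683 top [ 531.2 -262.4   91.5]
210 n 43 x 511.72343314829664 547.8920507255192 mid 529.8077419369079 top [ 532.  -266.    91.1]
214 n 48 x 510.1362842208939 550.0999674654977 mid 530.1181258431958 top [ 518.  -269.3   91.6]
218 n 48 x 510.14640723582863 549.8351818765697 mid 529.9907945561991 top [ 527.9 -269.6  100.9]
222 n 48 x 510.0577980363411 550.1691554325
[... 1214 characters left out ...]
6.73829561228547 561.2451942116353 mid 528.9917449119604 top [ 529.  -324.    91.3]
278 n 71 x 497.37165140073347 561.3987900387791 mid 529.3852207197563 top [ 526.4 -328.1   90.9]
282 n 72 x 498.1516332972412 561.591200605925 mid 529.8714169515831 top [ 528.2 -331.9   91. ]
286 n 73 x 498.57655259019316 561.7927304175993 mid 530.1846415038963 top [ 511.7 -334.2   94. ]
plate [ 468.9 -512.8    3. ] [ 596.9 -227.3   16. ]
-256 0 0 0
-262 0 0 0
-268 1 564.4726298246705 564.4726298246705
-280 323 472.1371937109635 585.6013155375
485 -272.26624066856436 10.137034847251186
500 -273.15720340111636 9.955718306792647
555 -275.03737511340006 9.997501973267433
570 -275.24396955260767 9.827180177207794
```

View pics/w1c.png

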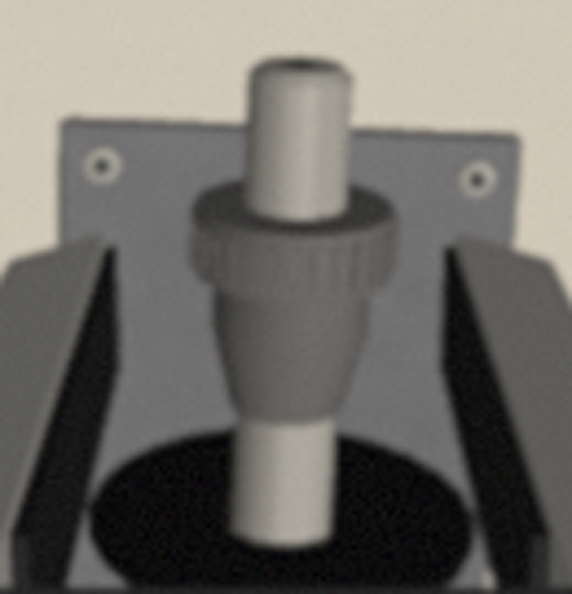

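The stand's yaw is about -0.036 rad; the plate edge and spindle axis agree on this. The cone face is at y≈-266. I'll lower straddling fingers (27 mm gap) outside the cone face and start pushing.

Call:
jog_arm(deltas="0 3.7 10 0.037 27; 0 3.7 30 0.037 27; 0 3.7 60 0.037 27; 0 3.7 90 0.037 27; 0 3.7 116.5 0.037 27; 0 3.7 116.5 0.037 27; -4 3.6 116.5 0.037 27; -8 3.5 116.5 0.037 27; -12 3.3 116.5 0.037 27; -16 3.2 116.5 0.037 27")

```text
clock: 3.95
eef_pos: [530.5, -266.2, 84.5]
eef_rot: [3.141, 0.0, 1.534]
wrist_force: [0.6, 1.7, 2.5]
finger_gap: 26.6
```

```bash
python3 - <<'E'
from h import *
p,d,X=shot("wrist","w2"); s=manip.read_state(); print({k:np.round(v,3) for k,v in s.items()})
E
```

```text
{'clock': np.float64(4.0), 'joints': array([-0.527,  0.534,  1.523,  0.   ,  1.084, -0.49 ]), 'qd': array([ 0.006, -0.   ,  0.008, -0.004, -0.006,  0.011]), 'effort': array([ 2.6100e-01, -6.1407e+01, -3.0440e+01, -2.9200e-01, -1.2000e-02,
        1.0800e-01]), 'eef_pos': array([ 530.431, -266.556,   84.357]), 'eef_rot': array([3.141, 0.   , 1.534]), 'wrist_force': array([-0.01 ,  1.007,  0.951]), 'moment': array([ 0.137, -0.065, -0.011]), 'finger_gap': np.float64(26.958)}
```

View pics/w2.png

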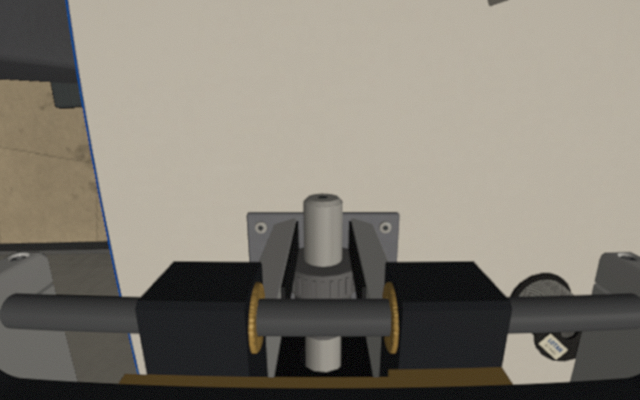

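The fingers straddle the spindle evenly and have begun to push, with a force of about 1–2 N. I continue the push.

Call:
jog_arm(deltas="-6 0 0 0 27; -12 0 0 0 27; -17 0 0 0 27; -21 0 0 0 27; -24 0 0 0 27; -26 0 0 0 27; -27 0 0 0 27; -28 0 0 0 27; -29 0 0 0 27; -29 0 0 0 27")

```text
clock: 5.25
eef_pos: [529.1, -295.0, 83.9]
eef_rot: [-3.141, 0.0, 1.534]
wrist_force: [1.1, 1.8, 0.3]
finger_gap: 27.3
```

Call:
jog_arm(deltas="-0.5 0 0 0 27; -1 0 0 0 27; -1.5 0 0 0 27; -2 0 0 0 27; -2.5 0 0 0 27; -3 0 0 0 27; -3 0 0 0 27; -3 0 0 0 27; -3 0 0 0 27; -3 0 0 0 27")

```text
clock: 6.5
eef_pos: [529.1, -297.4, 83.9]
eef_rot: [-3.141, -0.001, 1.534]
wrist_force: [0.0, 6.5, 0.8]
finger_gap: 27.0
```

Call:
jog_arm(deltas="-0.5 0 0 0 27; -0.5 0 0 0 27; -1 0 0 0 27; -1 0 0 0 27; -1 0 0 0 27; -1 0 0 0 27; -1 0 0 0 27; -1 0 0 0 27; -1 0 0 0 27; -1 0 0 0 27")

```text
clock: 7.75
eef_pos: [529.0, -297.5, 83.9]
eef_rot: [-3.141, -0.002, 1.534]
wrist_force: [0.2, 11.9, 4.2]
finger_gap: 26.9
```

The cone stopped at TCP y=-297.5 as the force climbed from 2 to 12 N, which puts the face at about -305.5. That is the expected seat of about -306. I back off, rise and look at the groove.

Call:
jog_arm(deltas="6 0 0 0 27; 12 0 0 0 27; 19 0 -10 0 35; 19 0 -40 0 50; 19 0 -70 0 60; 19 0 -70 0 60; 19 0 -70 0 60; 19 0 -70 0 60; 19 0 -70 0 60; 19 0 -70 0 60")

```text
clock: 9.0
eef_pos: [529.7, -279.9, 153.6]
eef_rot: [-3.141, -0.0, 1.534]
wrist_force: [-0.6, 0.2, 0.4]
finger_gap: 60.2
```

```bash
python3 - <<'E'
from h import *
p,d,X=shot("wrist","w3"); s=manip.read_state(); print(s["eef_pos"],s["eef_rot"],s["wrist_force"])
cv2.imwrite("pics/w3c.png",cv2.resize(p[160:310,240:400,::-1],None,fx=4,fy=4,interpolation=cv2.INTER_CUBIC))
np.set_printoptions(precision=1,suppress=True,linewidth=200)
for r in range(170,300,3):
    seg=X[r,270:375]; m=(seg[:,2]>60)&(seg[:,2]<110)&(abs(seg[:,0]-530)<32)
    if m.sum()>2:
        q=seg[m]; i=np.argmin(abs(q[:,0]-(q[:,0].min()+q[:,0].max())/2)); print(r,"n",m.sum(),"x",q[:,0].min().round(1),q[:,0].max().round(1),"mid",((q[:,0].min()+q[:,0].max())/2).round(1),"top",q[i],)
E
```

```text
[ 529.68506699 -279.93668908  153.68792565] [-3.14121031e+00 -2.42446096e-04  1.53371743e+00] [ 0.98919138  0.76061121 -0.7398579 ]
170 n 28 x 521.6 540.1 mid 530.8 top [ 530.6 -253.8   90.6]
173 n 28 x 521.6 540.0 mid 530.8 top [ 530.5 -255.6   91.6]
176 n 28 x 521.4 539.9 mid 530.7 top [ 530.4 -257.8   90.8]
179 n 28 x 521.4 539.9 mid 530.6 top [ 530.3 -259.8   91. ]
182 n 28 x 521.3 539.8 mid 530.5 top [ 530.3 -261.8   91.2]
185 n 27 x 521.1 539.8 mid 530.4 top [ 530.9 -263.9   91.2]
188 n 27 x 521.0 539.7 mid 530.4 top [ 530.1 -265.9   91.4]
191 n 28 x 520.9 539.7 mid 530.3 top [ 530.  -268.3   90.2]
194 n 28 x 520.8 539.6 mid 530.2 top [ 530.  -269.9   91.8]
197 n 28 x 520.7 539.6 mid 530.1 top [ 529.9 -272.1   91.5]
200 n 22 x 522.9 537.3 mid 530.1 top [ 529.8 -274.6   90.4]
203 n 20 x 523.3 536.7 mid 530.0 top [ 529.7 -277.5   87.5]
206 n 28 x 520.3 539.5 mid 529.9 top [ 529.6 -279.6   87.9]
209 n 28 x 520.4 539.4 mid 529.9 top [ 529.5 -281.7   87.9]
212 n 28 x 520.1 539.3 mid 529.7 top [ 529.5 -282.9   90.9]
215 n 28 x 520.1 539.3 mid 529.7 top [ 529.4 -285.    91.3]
218 n 28
[... 911 characters left out ...]
0.7 mid 530.4 top [ 530.3 -316.9   99.5]
266 n 81 x 498.2 561.4 mid 529.8 top [ 529.6 -319.    99.9]
269 n 83 x 498.1 561.6 mid 529.9 top [ 530.1 -323.4   95.7]
272 n 84 x 498.6 561.9 mid 530.2 top [ 530.1 -325.6   95.9]
275 n 85 x 498.4 561.4 mid 529.9 top [ 530.  -327.6   96.5]
278 n 87 x 498.0 561.4 mid 529.7 top [ 529.9 -330.5   95.5]
281 n 87 x 498.6 561.7 mid 530.1 top [ 529.8 -333.    95.2]
284 n 90 x 498.3 561.9 mid 530.1 top [ 529.7 -335.6   94.9]
287 n 91 x 498.2 561.2 mid 529.7 top [ 529.7 -335.3   99.5]
290 n 92 x 498.7 561.7 mid 530.2 top [ 530.4 -336.1  102.3]
293 n 91 x 498.2 560.1 mid 529.2 top [ 529.  -335.3  107.5]
296 n 25 x 498.4 556.8 mid 527.6 top [ 526.2 -336.2  109.7]
```

View pics/w3.png

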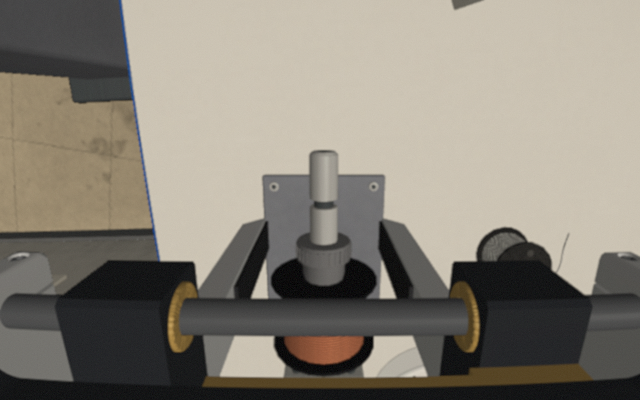

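View pics/w3c.png

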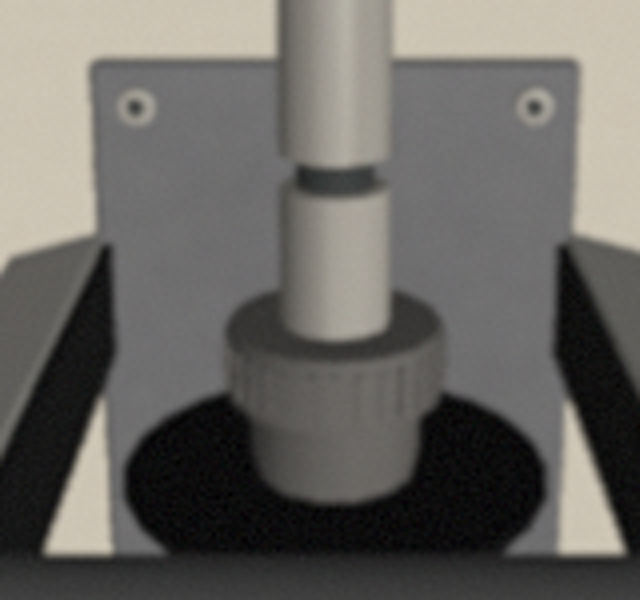

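The picture shows the seated cone (face edge near row 247) and the exposed groove as a dark band at rows 200–206, col 323. Now the groove position.

```bash
python3 - <<'E'
from h import *
np.set_printoptions(precision=1,suppress=True,linewidth=200)
z=np.load("pics/w3.npz"); pose=(z["pos"],z["rot"])
g=z["p"].astype(float).mean(2)
print("col profile", [(r,int(g[r,318:328].mean())) for r in range(194,212)])
print("end", [(r,int(g[r,318:328].mean())) for r in range(144,160)])
print("face", [(r,int(g[r,318:328].mean())) for r in range(238,252)])
from scipy.interpolate import interp1d
def y_at(row,zz,col=323):
    a=[]
    for D in (100,500):
        d=np.zeros((400,640),np.float32)+D
        Xc=cloud("wrist",d,pose); a.append([np.interp(row,np.arange(400),Xc[:,col,k]) for k in range(3)])
    a=np.array(a); t=(zz-a[0,2])/(a[1,2]-a[0,2]); return a[0]+t*(a[1]-a[0])
for r in (200,200.5,201,201.5,205,205.5,206,206.5): print(r,y_at(r,91.3))
for r in (149,150,151,152,153): print("end",r,y_at(r,91.3))
for r in (243,244,245,246): print("face",r,y_at(r,91.3))
E
```

```text
col profile [(194, 156), (195, 155), (196, 155), (197, 155), (198, 156), (199, 156), (200, 151), (201, 129), (202, 87), (203, 60), (204, 59), (205, 60), (206, 59), (207, 62), (208, 75), (209, 106), (210, 136), (211, 149)]
end [(144, 194), (145, 193), (146, 193), (147, 195), (148, 192), (149, 168), (150, 112), (151, 75), (152, 99), (153, 127), (154, 139), (155, 144), (156, 152), (157, 158), (158, 159), (159, 159)]
face [(238, 151), (239, 151), (240, 151), (241, 152), (242, 152), (243, 147), (244, 126), (245, 85), (246, 56), (247, 53), (248, 55), (249, 60), (250, 77), (251, 93)]
200 [ 529.8 -274.3   91.3]
200.5 [ 529.8 -274.6   91.3]
201 [ 529.8 -275.    91.3]
201.5 [ 529.8 -275.3   91.3]
205 [ 529.7 -277.8   91.3]
205.5 [ 529.7 -278.2   91.3]
206 [ 529.7 -278.5   91.3]
206.5 [ 529.7 -278.9   91.3]
end 149 [ 531.1 -239.7   91.3]
end 150 [ 531.1 -240.3   91.3]
end 151 [ 531.  -241.    91.3]
end 152 [ 531.  -241.6   91.3]
end 153 [ 531.  -242.3   91.3]
face 243 [ 528.7 -305.6   91.3]
face 244 [ 528.7 -306.3   91.3]
face 245 [ 528.6 -307.1   91.3]
face 246 [ 528.6 -307.8   91.3]
```

In the wrist image the groove's middle is 28.6 mm outward of the cone face. With the touched face at -305.5, that puts it at y≈-277 true. Next I go to the clip.

Call:
jog_arm(deltas="40 -10 -40 0 60; 95 -23 -50 0.06 60; 150 -36 -50 0.12 60; 205 -50 -50 0.18 60; 260 -64 -50 0.24 60; 315 -77 -50 0.3 60; 370 -91 -40 0.36 60; 422 -103 -20 0.42 50; 422 -103 -8 0.42 50; 422 -103 -8 0.42 50")

```text
clock: 10.3
eef_pos: [442.2, 145.1, 161.4]
eef_rot: [-3.141, 0.001, 1.115]
wrist_force: [-0.1, 0.2, -0.1]
finger_gap: 50.2
```

```bash
python3 - <<'E'
from h import *
p,d,X=shot("wrist","w4"); s=manip.read_state(); print(s["eef_pos"],s["eef_rot"],s["wrist_force"])
E
```

```text
[442.70006879 144.78216111 162.05825664] [-3.14149460e+00  2.76811826e-04  1.11354936e+00] [ 0.03136906 -0.37443204  0.52549922]
```

View pics/w4.png

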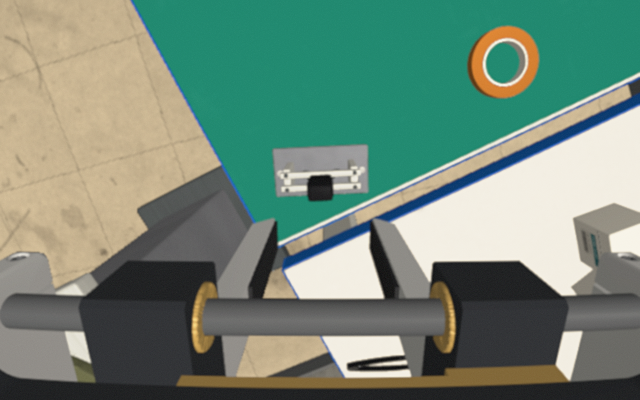

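The clip tab is at (320,187), nearly aligned with the jaws. Next I measure its centre and yaw.

```bash
python3 - <<'E'
from h import *
np.set_printoptions(precision=2,suppress=True,linewidth=200)
z=np.load("pics/w4.npz"); X=cloud("wrist",z["d"],(z["pos"],z["rot"]))
def rect(m,name):
    P=X[m][:,:2].astype(np.float32); r=cv2.minAreaRect(P); print(name,len(P),r, np.median(X[m][:,2]))
box=np.zeros(X.shape[:2],bool); box[130:215,255:390]=1
t=box&(X[...,2]>78)&(X[...,2]<95); rect(t,"tab top+")
t=box&(X[...,2]>85)&(X[...,2]<95); rect(t,"tab top")
P=X[t]; print(P.mean(0), np.percentile(P[:,2],[5,50,95]))
rect(box&(X[...,2]>43)&(X[...,2]<53),"rails")
f=box&(X[...,2]>3)&(X[...,2]<12)
# foot by colour: grey
p=z["p"].astype(int); grey=(abs(p[...,0]-p[...,1])<20)&(p[...,0]>80)
rect(f&grey,"foot"); 
im=z["p"][130:215,255:390,::-1]; cv2.imwrite("pics/w4c.png",cv2.resize(im,None,fx=5,fy=5,interpolation=cv2.INTER_CUBIC))
E
```

```text
tab top+ 473 ((443.3476867675781, 152.56948852539062), (12.399652481079102, 19.29745864868164), 66.4360122680664) 87.58346080577665
tab top 405 ((443.33587646484375, 152.55569458007812), (12.371490478515625, 17.47254753112793), 66.24040222167969) 87.73008947644814
[443.56 153.03  87.62] [86.08 87.73 88.8 ]
rails 872 ((443.2073974609375, 152.6260986328125), (16.381481170654297, 65.58287048339844), 66.6978530883789) 47.7235177549484
foot 2769 ((448.810302734375, 139.34259033203125), (65.62265014648438, 107.68951416015625), 66.69943237304688) 5.914938260094345
```

View pics/w4c.png

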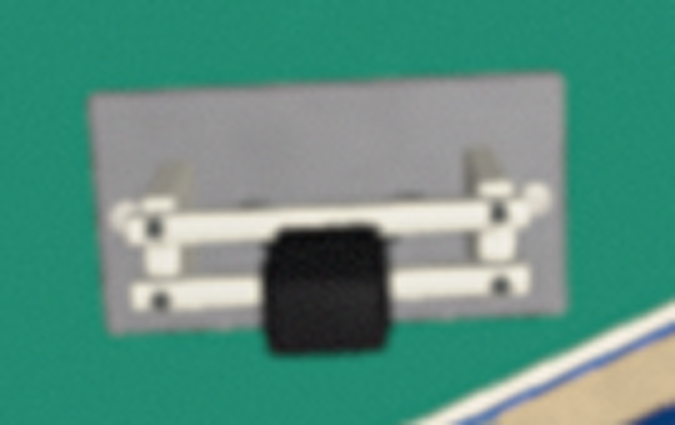

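The tab centre is (443.3,152.6), its top at 87.7 mm (nominal 87) and its size 12.4×17.5 mm, so it checks. The yaw needed is 1.163. I lower and grip.

Call:
jog_arm(deltas="8 -2.8 0 -0.05 45; 8 -2.8 25 -0.05 45; 8 -2.8 50 -0.05 45; 8 -2.8 75 -0.05 45; 8 -2.8 94.5 -0.05 45; 8 -2.8 94.5 -0.05 45; 8 -2.8 94.5 -0.05 15; 8 -2.8 94.5 -0.05 15; 8 -2.8 94.5 -0.05 15; 8 -2.8 94.5 -0.05 15", squeeze=40)

```text
clock: 11.6
eef_pos: [443.7, 154.1, 68.0]
eef_rot: [3.141, -0.001, 1.164]
wrist_force: [-0.4, -1.2, 4.7]
finger_gap: 17.4
```

```bash
python3 - <<'E'
from h import *
p,d,X=shot("wrist","w5"); s=manip.read_state(); print(s["eef_pos"],s["eef_rot"],s["wrist_force"],s["finger_gap"])
E
```

```text
[443.75709043 154.03718299  67.96494432] [ 3.14083186e+00 -5.14332788e-04  1.16388908e+00] [-0.25153461 -1.12007511  6.7298738 ] 17.47714163449041
```

View pics/w5.png

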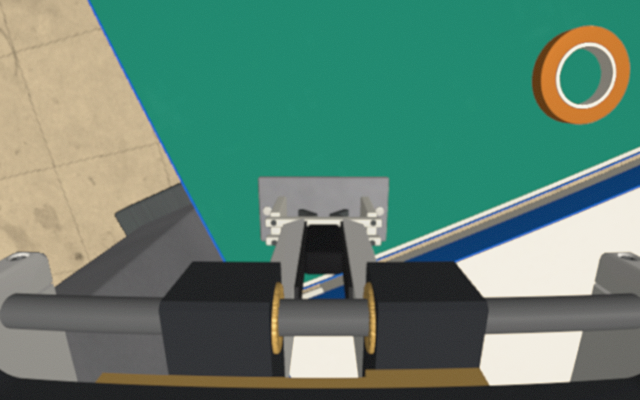

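Gripped at 17.4 mm, which matches the 18 mm tab. I lift straight up.

Call:
jog_arm(deltas="0 0 -4 0 15; 0 0 -12 0 15; 0 0 -25 0 15; 0 0 -45 0 15; 0 0 -70 0 15; 0 0 -95 0 15; 0 0 -115 0 15; 0 0 -132 0 15; 0 0 -132 0 15; 0 0 -132 0 15")

```text
clock: 12.9
eef_pos: [443.2, 153.9, 199.1]
eef_rot: [-3.141, 0.0, 1.164]
wrist_force: [-0.3, 0.1, -0.8]
finger_gap: 17.7
```

```bash
python3 - <<'E'
from h import *
p,d,X=shot("wrist","w6"); s=manip.read_state(); print(s["eef_pos"],s["eef_rot"],s["wrist_force"],s["finger_gap"])
cv2.imwrite("pics/w6c.png",cv2.resize(p[200:320,250:400,::-1],None,fx=5,fy=5,interpolation=cv2.INTER_CUBIC))
E
```

```text
[443.14644334 153.91628895 198.85538411] [-3.14081513e+00  5.97034480e-04  1.16378440e+00] [ 0.80245315 -0.21214173 -0.44668572] 17.78956908863814
```

View pics/w6.png

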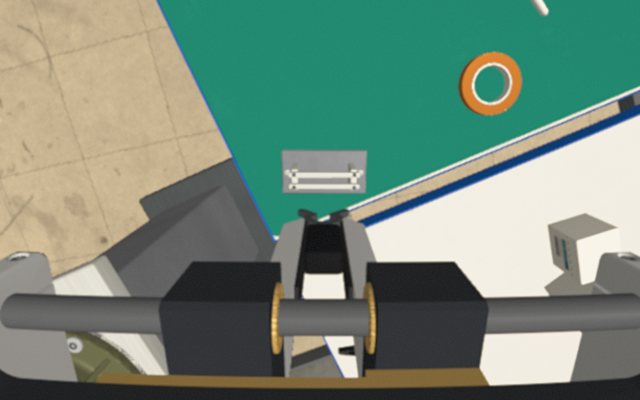

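View pics/w6c.png

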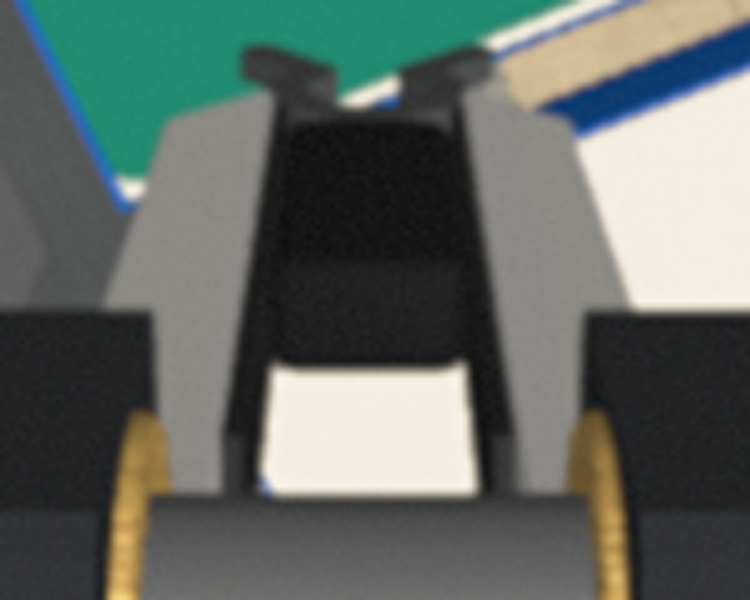

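The clip is held, with its flares visible at (305,214) and (343,214). Next I measure its position relative to the tool, using the same camera as for the groove.

```bash
python3 - <<'E'
from h import *
np.set_printoptions(precision=1,suppress=True,linewidth=200)
z=np.load("pics/w6.npz"); X=cloud("wrist",z["d"],(z["pos"],z["rot"])); R=Ro.from_euler("xyz",z["rot"]).as_matrix()
T=(X-z["pos"])@R   # tool coords
print("tab column 323:")
for r in range(216,276,4): print(r,T[r,315],T[r,324],T[r,333])
print("legs")
for r in range(206,226,2): print(r,[ (c,T[r,c].round(1).tolist()) for c in (300,303,306,310,314,324,336,340,344,347)])
m=(T[...,2]>35)&(T[...,2]<75)&(abs(T[...,0])<15)&(abs(T[...,1])<25); L=T[m]; print("legs",len(L),L.min(0),L.max(0),np.median(L,0))
m=(abs(T[...,2]+19)<4)&(abs(T[...,0])<12)&(abs(T[...,1])<8); L=T[m]; print("top",len(L),np.percentile(L,[2,50,98],axis=0))
E
```

```text
tab column 323:
216 [-0.2 -5.1 45.5] [-50.3   1.  195.2] [ 0.1  6.3 44.6]
220 [ 0.6 -4.9 35.6] [-55.8   1.  198. ] [ 0.2  6.1 36.6]
224 [ 4.6 -4.4 17.2] [ 4.1  0.6 18.7] [ 4.4  5.6 17.9]
228 [ 4.3 -4.3 11.7] [ 4.4  0.5 11.6] [ 4.2  5.4 12.1]
232 [ 4.7 -4.2  4.9] [4.2 0.5 6.1] [4.4 5.2 5.6]
236 [ 4.6 -4.  -0.6] [ 4.5  0.5 -0.3] [ 4.5  5.1 -0.3]
240 [ 4.8 -3.9 -6.1] [ 4.5  0.5 -5.4] [ 5.1  4.9 -6.9]
244 [  4.5  -3.8 -10.4] [ 4.   0.5 -9.4] [  4.4   4.8 -10.3]
248 [  4.7  -3.7 -15.6] [  4.4   0.5 -14.9] [  4.7   4.6 -15.7]
252 [  4.1  -3.6 -18.7] [  4.2   0.5 -19. ] [  4.2   4.6 -19.1]
256 [  2.9  -3.6 -20.4] [  2.3   0.5 -19.2] [  2.4   4.6 -19.4]
260 [  0.8  -3.6 -20.1] [  0.4   0.5 -19.3] [  0.4   4.6 -19.4]
264 [ -1.1  -3.6 -20.4] [ -0.9   0.5 -20.7] [ -1.7   4.6 -19.2]
268 [ -3.3  -3.6 -19.9] [ -3.5   0.5 -19.6] [ -3.3   4.6 -19.9]
272 [ -5.5  -3.7 -19.6] [ -5.7   0.5 -19.3] [ -5.4   4.6 -19.7]
legs
206 [(300, [-39.4, -24.9, 196.5]), (303, [-39.3, -21.7, 196.4]), (306, [-39.1, -18.4, 195.8]), (310, [-39.5, -14.1, 197.1]), (314, [-39.3, -9.8, 196.2]), (324, [-39.0, 1.0, 195.5]), (33
[... 2015 characters left out ...]
, [9.3, 11.2, 10.6]), (347, [9.6, 12.7, 9.7])]
222 [(300, [9.6, -12.0, 6.3]), (303, [9.7, -10.4, 6.3]), (306, [7.6, -9.1, 12.0]), (310, [0.4, -7.8, 32.4]), (314, [0.3, -5.4, 32.6]), (324, [0.6, 0.6, 31.9]), (336, [0.4, 7.8, 32.6]), (340, [7.3, 9.2, 13.1]), (344, [9.4, 11.0, 7.1]), (347, [9.4, 12.5, 7.0])]
224 [(300, [9.4, -11.8, 4.0]), (303, [9.4, -10.3, 3.9]), (306, [8.4, -8.9, 6.8]), (310, [4.4, -7.2, 18.0]), (314, [4.8, -5.0, 16.9]), (324, [4.1, 0.6, 18.7]), (336, [4.7, 7.2, 17.1]), (340, [6.6, 9.1, 11.8]), (344, [9.5, 10.8, 3.8]), (347, [9.7, 12.3, 3.3])]
legs 354 [ -3.6 -16.7  35.1] [ 1.  16.7 59.4] [ 0.3 -3.9 48.4]
top 890 [[ -6.1  -7.7 -20.9]
 [  0.3   0.  -19.6]
 [  4.7   7.7 -15.5]]
```

Clip and groove are both measured with the same camera. The clip's middle lies at tool x≈-1.5, y≈0, so the TCP must be at about (530.0,-276.6) with yaw 1.534. I move there, staying well above the spindle.

Call:
jog_arm(deltas="-30 21 0 -0.04 15; -75 52 0 -0.09 15; -120 83 0 -0.14 15; -165 114 0 -0.18 15; -210 145 0 -0.23 15; -255 177 0 -0.28 15; -300 208 0 -0.32 15; -340 235 5 -0.37 15; -361 250 15 -0.37 15; -361 250 25 -0.37 15")

```text
clock: 14.2
eef_pos: [529.7, -277.7, 172.8]
eef_rot: [-3.14, -0.001, 1.532]
wrist_force: [0.6, -0.0, -0.9]
finger_gap: 17.9
```

```bash
python3 - <<'E'
from h import *
p,d,X=shot("wrist","w7"); s=manip.read_state(); print(s["eef_pos"],s["eef_rot"],s["wrist_force"],s["finger_gap"])
cv2.imwrite("pics/w7c.png",cv2.resize(p[130:310,240:400,::-1],None,fx=3.3,fy=3.3,interpolation=cv2.INTER_CUBIC))
E
```

```text
[ 529.29041199 -276.26902376  171.53654669] [-3.13843515e+00 -1.83620953e-03  1.53281204e+00] [-0.07166921  1.10326961 -2.51348591] 17.504396685365084
```

View pics/w7c.png

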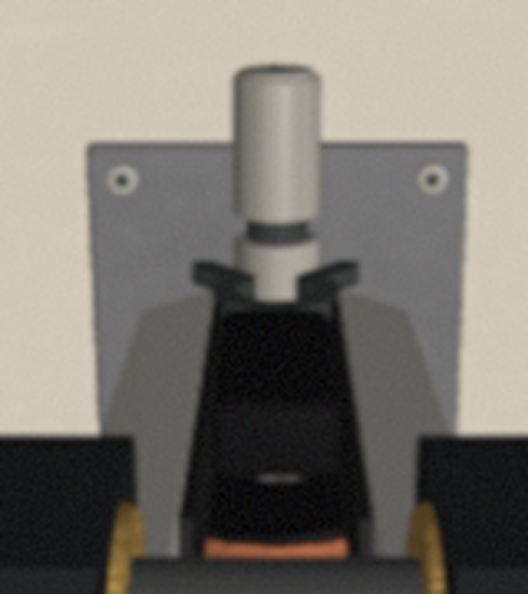

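The picture shows the clip centred over the spindle, with the groove at crop (277,230). I cross-check both in tool coordinates from this single picture.

```bash
python3 - <<'E'
from h import *
np.set_printoptions(precision=1,suppress=True,linewidth=200)
z=np.load("pics/w7.npz"); X=cloud("wrist",z["d"],(z["pos"],z["rot"])); R=Ro.from_euler("xyz",z["rot"]).as_matrix()
T=(X-z["pos"])@R
g=z["p"].astype(float).mean(2); c0=324
print([(r,int(g[r,c0-3:c0+4].mean())) for r in range(190,222)])
for r in list(range(150,222,4)): print(r,T[r,c0])
m=(T[...,2]>47)&(T[...,2]<60)&(abs(T[...,0])<15)&(abs(T[...,1])<25); L=T[m]; print("legs",len(L),L.min(0),L.max(0))
for r in (208,210,212,214,216): print(r,[T[r,c] for c in (303,307,311,338,342,345)])
# ray at given tool z
def ray(row,zt,col=c0):
    a=[]
    for D in (100,500):
        Xc=cloud("wrist",np.zeros((400,640),np.float32)+D,(z["pos"],z["rot"])); Y=(Xc-z["pos"])@R
        a.append([np.interp(row,np.arange(400),Y[:,col,k]) for k in range(3)])
    a=np.array(a); t=(zt-a[0,2])/(a[1,2]-a[0,2]); return a[0]+t*(a[1]-a[0])
ztop=np.nanmedian(T[160:192,c0,2]); print("ztop",ztop)
for r in (196,197,198,199,202,203,204,205): print(r,ray(r,ztop))
for r in (170,185,190,206,212):
    row=T[r]; mm=(row[:,2]>70)&(row[:,2]<100)&(abs(row[:,1])<15); print("lat",r,row[mm][:,1].min(),row[mm][:,1].max())
E
```

```text
[(190, 164), (191, 163), (192, 164), (193, 164), (194, 164), (195, 163), (196, 153), (197, 125), (198, 85), (199, 63), (200, 64), (201, 63), (202, 64), (203, 74), (204, 102), (205, 135), (206, 154), (207, 159), (208, 159), (209, 158), (210, 159), (211, 159), (212, 159), (213, 159), (214, 159), (215, 159), (216, 159), (217, 159), (218, 160), (219, 157), (220, 136), (221, 88)]
150 [35.3  0.7 93.5]
154 [34.   0.6 82.4]
158 [31.3  0.7 81.1]
162 [28.2  0.7 82.3]
166 [25.4  0.7 82. ]
170 [22.4  0.7 82.4]
174 [19.7  0.7 81.3]
178 [16.2  0.7 83.4]
182 [13.7  0.7 81.6]
186 [10.1  0.7 84. ]
190 [ 7.5  0.7 82.5]
194 [ 4.7  0.7 81.5]
198 [ 0.5  0.7 85.7]
202 [-2.8  0.7 86.2]
206 [-4.3  0.7 81.1]
210 [-7.4  0.7 81.1]
214 [-10.7   0.7  81.7]
218 [-13.9   0.7  82. ]
legs 199 [ -3.8 -16.7  47.1] [ 0.9 16.7 59.6]
208 [array([-31.2, -19.7, 163. ]), array([-31.4, -15.8, 163.4]), array([-9.3, -9.3, 92.1]), array([-30.7,  14.6, 161.2]), array([-31.2,  18.6, 163. ]), array([-31. ,  21.5, 162.2])]
210 [array([  0.5, -13.3,  55.8]), array([  0.3, -10.7,  56.7]), array([-10.3,  -9.2,  90.2]), array([-32.9,  
[... 297 characters left out ...]
9.7]), array([ 0.4, -7.7, 47.7]), array([ 0.4,  9.6, 47.9]), array([-0.7, 12.3, 51.1]), array([-1.7, 14.5, 54.4])]
216 [array([ -2.2, -13.1,  51.5]), array([  0.6, -10.1,  43.2]), array([ 0.2, -7.6, 44.3]), array([ 0.6,  9.4, 43.1]), array([ 0.3, 12. , 44.1]), array([-3.3, 14.6, 54.9])]
ztop 82.03348563775063
196 [ 3.   0.7 82. ]
197 [ 2.3  0.7 82. ]
198 [ 1.5  0.7 82. ]
199 [ 0.8  0.7 82. ]
202 [-1.5  0.7 82. ]
203 [-2.3  0.7 82. ]
204 [-3.1  0.7 82. ]
205 [-3.9  0.7 82. ]
lat 170 -8.92482632803375 10.373992841081206
lat 185 -9.02411458186952 9.664347872484214
lat 190 -9.07776950466143 9.701456910074144
lat 206 -9.258185383719699 9.820033832969159
lat 212 -6.04033071892269 6.722772216674659
```

The arm was still settling in that frame, moving about 1 mm in 0.05 s. I lower a little, let it settle and measure again.

Call:
jog_arm(deltas="0 0.3 5 0 15; 0 0.3 10 0 15; 0 0.3 15 0 15; 0 0.3 19 0 15; 0 0.3 22 0 15; 0 0.3 22 0 15; 0 0.3 22 0 15; 0 0.3 22 0 15; 0 0.3 22 0 15; 0 0.3 22 0 15")

```text
clock: 15.5
eef_pos: [530.4, -276.5, 152.5]
eef_rot: [3.142, 0.0, 1.534]
wrist_force: [0.8, -0.2, -1.3]
finger_gap: 17.9
```

```bash
cat > rel.py <<'E'
from h import *
import sys
np.set_printoptions(precision=2,suppress=True,linewidth=200)
tag=sys.argv[1]
p,d,X=shot("wrist",tag); z=np.load(f"pics/{tag}.npz"); s=manip.read_state(); print(z["pos"],z["rot"],s["eef_pos"],s["wrist_force"],s["finger_gap"])
R=Ro.from_euler("xyz",z["rot"]).as_matrix(); T=(X-z["pos"])@R
g=p.astype(float).mean(2); c0=324
pr=g[:,c0-3:c0+4].mean(1)
print([(r,int(pr[r])) for r in range(180,225)])
m=(T[...,2]>40)&(T[...,2]<60)&(abs(T[...,0])<15)&(abs(T[...,1])<25); L=T[m]; print("legs",len(L),np.percentile(L,[1,50,95,99],axis=0))
a=[]
for D in (100,500):
    Xc=cloud("wrist",np.zeros((400,640),np.float32)+D,(z["pos"],z["rot"])); a.append(((Xc-z["pos"])@R)[:,c0])
ztop=np.nanmedian(T[155:180,c0,2]); print("ztop",ztop)
t=(ztop-a[0][:,2])/(a[1][:,2]-a[0][:,2]); Y=a[0]+t[:,None]*(a[1]-a[0])
# threshold crossings at mid level
th=112
for r in range(140,230):
    if (pr[r]-th)*(pr[r+1]-th)<0:
        f=r+(th-pr[r])/(pr[r+1]-pr[r]); print("edge row",round(f,2),"tool x",np.interp(f,np.arange(400),Y[:,0]))
for r in (160,170,180):
    row=T[r]; mm=(row[:,2]>ztop-3)&(row[:,2]<ztop+15)&(abs(row[:,1])<15); print("lat",r,row[mm][:,1].min(),row[mm][:,1].max())
cv2.imwrite(f"pics/{tag}c.png",cv2.resize(p[130:310,240:400,::-1],None,fx=3.3,fy=3.3,interpolation=cv2.INTER_CUBIC))
E
python3 rel.py w8
```

```text
[ 530.43 -276.53  152.48] [3.14 0.   1.53] [ 530.44 -276.5   152.49] [ 0.59 -0.33  0.12] 17.396832411197437
[(180, 164), (181, 164), (182, 164), (183, 164), (184, 163), (185, 164), (186, 163), (187, 163), (188, 163), (189, 163), (190, 163), (191, 163), (192, 163), (193, 163), (194, 162), (195, 162), (196, 162), (197, 162), (198, 162), (199, 162), (200, 162), (201, 162), (202, 161), (203, 162), (204, 162), (205, 160), (206, 140), (207, 101), (208, 69), (209, 62), (210, 64), (211, 63), (212, 65), (213, 74), (214, 102), (215, 134), (216, 155), (217, 159), (218, 160), (219, 156), (220, 136), (221, 87), (222, 41), (223, 28), (224, 18)]
legs 306 [[ -3.43 -16.03  40.36]
 [  0.24   4.45  50.31]
 [  0.7   15.7   56.78]
 [  0.87  16.58  58.48]]
ztop 62.04806486965413
edge row 155.01 tool x 36.31921417207785
edge row 157.68 tool x 34.552537767649575
edge row 206.73 tool x 0.9180340017903159
edge row 214.29 tool x -4.481998330599963
edge row 220.5 tool x -8.961500232757336
lat 160 -10.269886873781347 9.52651348421931
lat 170 -9.524911861356665 9.610868934667662
lat 180 -9.60245774787073 8.87306382271244
```

View pics/w8c.png

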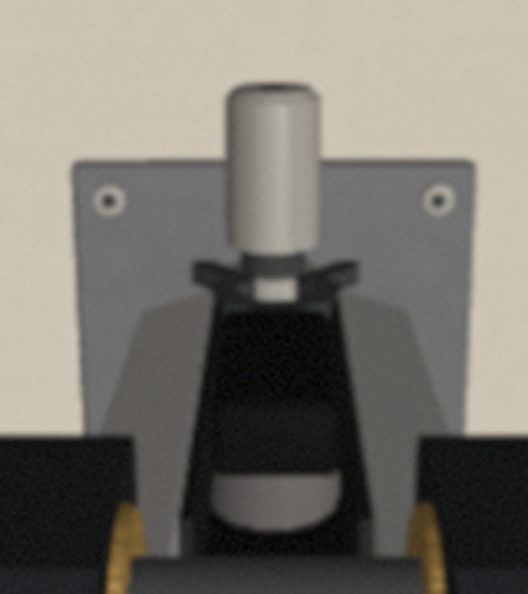

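Settled, the groove's middle is at tool x -1.8 and the clip's middle at -1.6, so they are aligned to about 0.3 mm. I lower to just past the full-diameter rest height (TCP z≈141) and feel.

Call:
jog_arm(deltas="0 0 3 0 15; 0 0 6 0 15; 0 0 8 0 15; 0 0 10 0 15; 0 0 11 0 15; 0 0 11.5 0 15; 0 0 12 0 15; 0 0 12 0 15; 0 0 12 0 15; 0 0 12 0 15")

```text
clock: 16.8
eef_pos: [530.5, -276.5, 140.5]
eef_rot: [3.141, 0.0, 1.534]
wrist_force: [-0.1, 1.3, -1.2]
finger_gap: 17.4
```

Call:
jog_arm(deltas="0 0 0.5 0 15; 0 0 1 0 15; 0 0 1.5 0 15; 0 0 2 0 15; 0 0 2 0 15; 0 0 2 0 15; 0 0 2 0 15; 0 0 2 0 15; 0 0 2 0 15; 0 0 2 0 15")

```text
clock: 18.05
eef_pos: [530.4, -276.5, 138.5]
eef_rot: [3.142, 0.0, 1.534]
wrist_force: [0.4, -0.2, -0.3]
finger_gap: 18.0
```

No force at 138.5, which is below the full-diameter rest, so the clip is entering the groove. I continue to the throat.

Call:
jog_arm(deltas="0 0 0.5 0 15; 0 0 1 0 15; 0 0 1.5 0 15; 0 0 2 0 15; 0 0 2.5 0 15; 0 0 2.5 0 15; 0 0 2.5 0 15; 0 0 2.5 0 15; 0 0 2.5 0 15; 0 0 2.5 0 15")

```text
clock: 19.3
eef_pos: [530.4, -276.5, 136.0]
eef_rot: [3.142, 0.0, 1.534]
wrist_force: [-2.0, -1.1, 4.8]
finger_gap: 17.4
```

There is contact at the throat depth with 4.8 N. I push gently.

Call:
jog_arm(deltas="0 0 0.2 0 15; 0 0 0.4 0 15; 0 0 0.6 0 15; 0 0 0.8 0 15; 0 0 1 0 15; 0 0 1 0 15; 0 0 1 0 15; 0 0 1 0 15; 0 0 1 0 15; 0 0 1 0 15")

```text
clock: 20.55
eef_pos: [530.7, -276.5, 135.4]
eef_rot: [3.141, 0.0, 1.534]
wrist_force: [-1.5, 1.3, 7.9]
finger_gap: 17.8
```

Call:
jog_arm(deltas="0 -0.3 0 0 15; 0 -0.5 0.3 0 15; 0 -0.5 0.6 0 15; 0 -0.5 0.8 0 15; 0 -0.5 1 0 15; 0 -0.5 1 0 15; 0 -0.5 1 0 15; 0 -0.5 1 0 15; 0 -0.5 1 0 15; 0 -0.5 1 0 15")

```text
clock: 21.8
eef_pos: [530.4, -276.6, 134.7]
eef_rot: [3.14, 0.001, 1.534]
wrist_force: [-0.7, -0.7, 8.9]
finger_gap: 18.2
```

Call:
jog_arm(deltas="0 -0.3 0.3 0 15; 0 -0.3 0.6 0 15; 0 -0.3 0.8 0 15; 0 -0.3 1 0 15; 0 -0.3 1.2 0 15; 0 -0.3 1.2 0 15; 0 -0.3 1.2 0 15; 0 -0.3 1.2 0 15; 0 -0.3 1.2 0 15; 0 -0.3 1.2 0 15")

```text
clock: 23.05
eef_pos: [530.2, -276.7, 133.6]
eef_rot: [3.14, 0.001, 1.534]
wrist_force: [-0.4, -0.3, 9.3]
finger_gap: 17.7
```

The clip is advancing at a steady 9 N, within the 6–12 N snap range. I continue.

Call:
jog_arm(deltas="0 0 0.3 0 15; 0 0 0.6 0 15; 0 0 0.9 0 15; 0 0 1.2 0 15; 0 0 1.5 0 15; 0 0 1.5 0 15; 0 0 1.5 0 15; 0 0 1.5 0 15; 0 0 1.5 0 15; 0 0 1.5 0 15")

```text
clock: 24.3
eef_pos: [530.1, -277.0, 131.9]
eef_rot: [3.14, 0.001, 1.534]
wrist_force: [-1.2, -2.3, 7.3]
finger_gap: 17.7
```

```bash
python3 rel.py w9 | head -4; python3 - <<'E'
from h import *
z=np.load("pics/w9.npz"); X=cloud("wrist",z["d"],(z["pos"],z["rot"])); R=Ro.from_euler("xyz",z["rot"]).as_matrix(); T=(X-z["pos"])@R
m=(abs(T[...,2]+19)<5)&(abs(T[...,0])<12)&(abs(T[...,1])<8); print("top",np.percentile(T[m],[2,50,98],axis=0)); print(T[256:273:4,324], T[226:252:5,324])
E
```

```text
[ 530.09 -277.05  131.94] [3.14 0.   1.53] [ 530.1  -277.03  131.93] [-1.42 -2.72  7.62] 17.788270950394185
[(180, 160), (181, 160), (182, 160), (183, 159), (184, 159), (185, 159), (186, 159), (187, 159), (188, 159), (189, 159), (190, 159), (191, 159), (192, 158), (193, 158), (194, 158), (195, 158), (196, 158), (197, 158), (198, 158), (199, 158), (200, 158), (201, 158), (202, 157), (203, 157), (204, 157), (205, 157), (206, 157), (207, 157), (208, 157), (209, 157), (210, 157), (211, 157), (212, 158), (213, 157), (214, 153), (215, 129), (216, 89), (217, 62), (218, 61), (219, 61), (220, 55), (221, 43), (222, 33), (223, 29), (224, 18)]
legs 1025 [[ -3.24 -19.12  40.24]
 [  4.25  -0.01  44.01]
top [[ -6.14631216  -7.72810958 -20.97633462]
 [  0.55738283   0.03630976 -19.62084286]
 [  4.75098228   7.76237809 -14.534119  ]]
[[  2.4246892    0.48894115 -19.42949931]
 [  0.30772726   0.49260181 -19.15073217]
 [ -1.57903019   0.49488765 -19.38312582]
 [ -3.06876756   0.49496473 -20.41547964]
 [ -5.37159711   0.49948933 -19.85592284]] [[  4.63720942   0.55426279  13.99521505]
 [  4.57395597   0.53912843   6.58141645]
 [  4.28525134   0.52660869   0.27791122]
 [  4.37251568   0.51260519  -6.48947472]
 [  4.53950608   0.49907132 -12.97639964]
 [  4.60712655   0.48703081 -18.8093693 ]]
```

View pics/w9c.png

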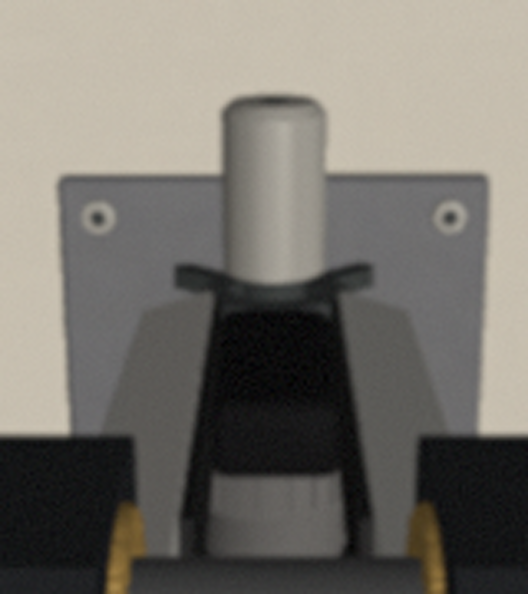

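The legs are visibly spreading in the groove (flares now at crop (185,275) and (362,273)), and the tab has not slipped in the grip. I carry on with a small lateral relief.

Call:
jog_arm(deltas="-0.4 0 0.3 0 15; -0.4 0 0.6 0 15; -0.4 0 0.9 0 15; -0.4 0 1.2 0 15; -0.4 0 1.5 0 15; -0.4 0 1.8 0 15; -0.4 0 2.1 0 15; -0.4 0 2.4 0 15; -0.4 0 2.4 0 15; -0.4 0 2.4 0 15")

```text
clock: 25.6
eef_pos: [529.9, -276.6, 129.0]
eef_rot: [3.141, -0.0, 1.534]
wrist_force: [0.4, 2.5, 5.0]
finger_gap: 17.7
```

Call:
jog_arm(deltas="0 0 0.4 0 15; 0 0 0.8 0 15; 0 0 1.2 0 15; 0 0 1.6 0 15; 0 0 2 0 15; 0 0 2.4 0 15; 0 0 2.8 0 15; 0 0 2.8 0 15; 0 0 2.8 0 15; 0 0 2.8 0 15")

```text
clock: 26.85
eef_pos: [529.5, -276.8, 125.7]
eef_rot: [-3.141, -0.0, 1.534]
wrist_force: [2.3, -0.3, -4.7]
finger_gap: 17.8
```

The force has flipped to a 4.7 N downward pull, so the throat is past the spindle. I follow it down to home.

Call:
jog_arm(deltas="0 0.3 0.5 0 15; 0 0.3 1 0 15; 0 0.3 1.5 0 15; 0 0.3 2 0 15; 0 0.3 2.3 0 15; 0 0.3 2.5 0 15; 0 0.3 2.5 0 15; 0 0.3 2.5 0 15; 0 0.3 2.5 0 15; 0 0.3 2.5 0 15")

```text
clock: 28.1
eef_pos: [529.8, -276.8, 123.4]
eef_rot: [-3.141, -0.0, 1.534]
wrist_force: [0.4, -0.8, -4.7]
finger_gap: 17.7
```

Call:
jog_arm(deltas="0 0 0.4 0 15; 0 0 0.7 0 15; 0 0 1 0 15; 0 0 1 0 15; 0 0 1 0 15; 0 0 1 0 15; 0 0 1 0 15; 0 0 1 0 15; 0 0 1 0 15; 0 0 1 0 15")

```text
clock: 29.35
eef_pos: [529.9, -276.9, 122.6]
eef_rot: [-3.142, 0.0, 1.534]
wrist_force: [-0.8, -0.5, -2.1]
finger_gap: 17.8
```

The TCP is at 122.6 (expected about 123) with almost no force, so the clip should be home. I release, rise and look.

Call:
jog_arm(deltas="0 0 0 0 40; 0 0 0 0 40; 0 0 0 0 40; 0 0 0 0 40; 0 0 -15 0 40; 0 0 -40 0 40; 15 0 -65 0 40; 35 0 -75 0 30; 35 0 -75 0 30; 35 0 -75 0 30")

```text
clock: 30.6
eef_pos: [531.0, -241.8, 196.8]
eef_rot: [-3.141, -0.0, 1.534]
wrist_force: [0.2, 0.6, -1.2]
finger_gap: 29.8
```

```bash
python3 - <<'E'
from h import *
np.set_printoptions(precision=1,suppress=True,linewidth=200)
p,d,X=shot("wrist","w10"); s=manip.read_state(); print(s["eef_pos"],s["eef_rot"],s["wrist_force"],s["finger_gap"])
m=(X[...,2]>125)&(X[...,2]<150)&(abs(X[...,0]-530)<30)&(abs(X[...,1]+278)<30)
P=X[m]; print(len(P),np.percentile(P,[2,50,98],axis=0)); t=P[P[:,2]>138]; print(cv2.minAreaRect(t[:,:2].astype(np.float32)),np.median(t[:,2]))
cv2.imwrite("pics/w10c.png",cv2.resize(p[120:320,220:420,::-1],None,fx=3,fy=3,interpolation=cv2.INTER_CUBIC))
E
```

```text
[ 530.9 -242.   196.6] [-3.1 -0.   1.5] [-0.5 -0.4 -0.4] 30.25993684630038
656 [[ 521.2 -283.7  125.9]
 [ 530.5 -274.6  141.4]
 [ 539.3 -272.1  143.2]]
((530.6690063476562, -278.3052673339844), (12.218952178955078, 17.351293563842773), 87.55818939208984) 141.9983654191426
```

View pics/w10c.png

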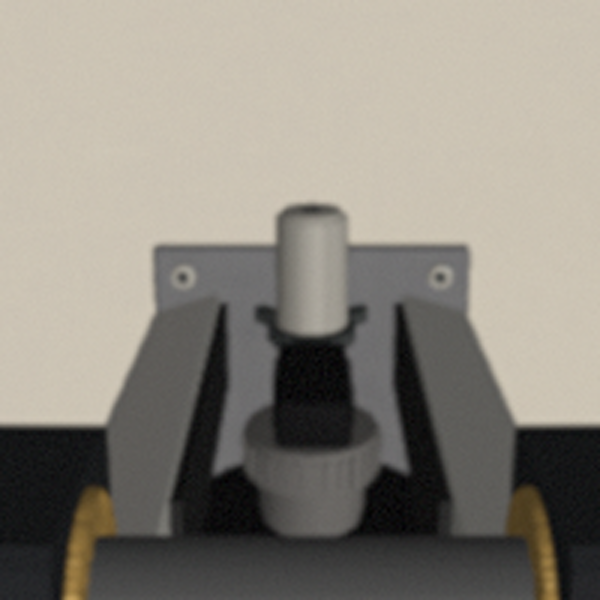

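The clip's tab top is at z=142.0, exactly 80+42+20, and it is square, so the clip is home. Now I push the spindle's end with closed fingers at axis height, so that the groove wall carries the clip to the cone.

Call:
jog_arm(deltas="10 0.3 0 0 0; 20 0.3 10 0 0; 20 0.3 35 0 0; 20 0.3 60 0 0; 20 0.3 85 0 0; 20 0.3 105 0 0; 20 0.3 110.5 0 0; 20 0.3 110.5 0 0; 20 0.3 110.5 0 0; 20 0.3 110.5 0 0")

```text
clock: 31.9
eef_pos: [532.5, -222.0, 87.7]
eef_rot: [3.141, 0.0, 1.534]
wrist_force: [0.3, -1.0, 0.7]
finger_gap: 0.5
```

```bash
python3 - <<'E'
from h import *
p,d,X=shot("wrist","w11"); s=manip.read_state(); print(s["eef_pos"],s["eef_rot"],s["wrist_force"],s["finger_gap"])
E
```

```text
[ 532.43121195 -222.01726038   87.58411001] [3.14082913e+00 3.82711969e-04 1.53379717e+00] [-0.42723147  1.26283456  0.59175915] 0.5022520546267178
```

View pics/w11.png

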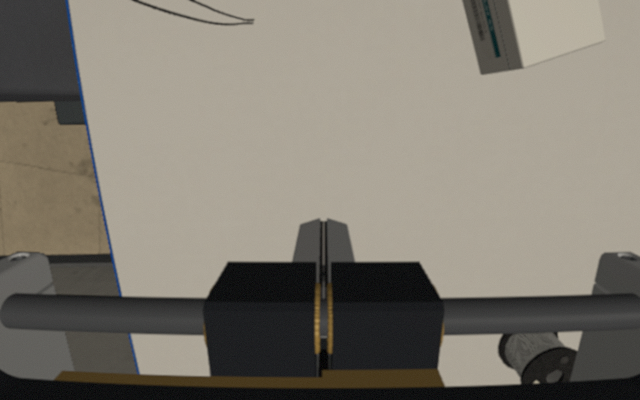

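The fingers are closed and lined up outside the spindle end. I push most of the way.

Call:
jog_arm(deltas="-4 0 0 0 0; -8 0 0 0 0; -12 0 0 0 0; -16 0 0 0 0; -20 0 0 0 0; -24 0 0 0 0; -27 0 0 0 0; -29 0 0 0 0; -30 0 0 0 0; -30 0 0 0 0")

```text
clock: 33.2
eef_pos: [531.2, -251.4, 87.1]
eef_rot: [-3.141, -0.001, 1.534]
wrist_force: [-1.2, 5.3, 2.6]
finger_gap: 0.4
```

Call:
jog_arm(deltas="-1 0 0 0 0; -2 0 0 0 0; -3 0 0 0 0; -4 0 0 0 0; -4.5 0 0 0 0; -5 0 0 0 0; -5 0 0 0 0; -5 0 0 0 0; -5 0 0 0 0; -5 0 0 0 0")

```text
clock: 34.45
eef_pos: [531.0, -256.2, 87.1]
eef_rot: [-3.141, -0.001, 1.534]
wrist_force: [0.2, 6.1, 2.7]
finger_gap: 0.5
```

```bash
python3 - <<'E'
from h import *
np.set_printoptions(precision=1,suppress=True,linewidth=200)
for n in ("scene","wrist"):
    p,d,X=shot(n,n+"12")
    if n=="scene": cv2.imwrite("pics/s12c.png",cv2.resize(p[60:160,340:460,::-1],None,fx=6,fy=6,interpolation=cv2.INTER_CUBIC))
    else: cv2.imwrite("pics/w12c.png",cv2.resize(p[200:320,240:400,::-1],None,fx=5,fy=5,interpolation=cv2.INTER_CUBIC))
E
```

```text
(no output)
```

View pics/s12c.png

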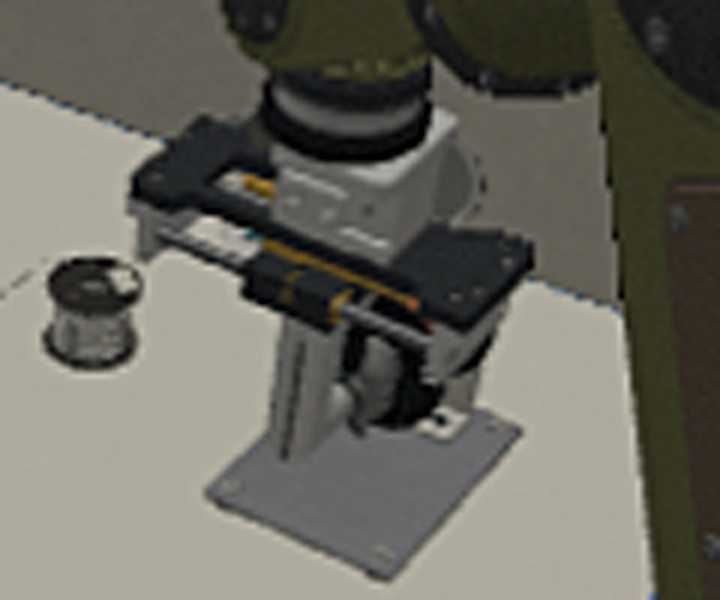

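View pics/w12c.png

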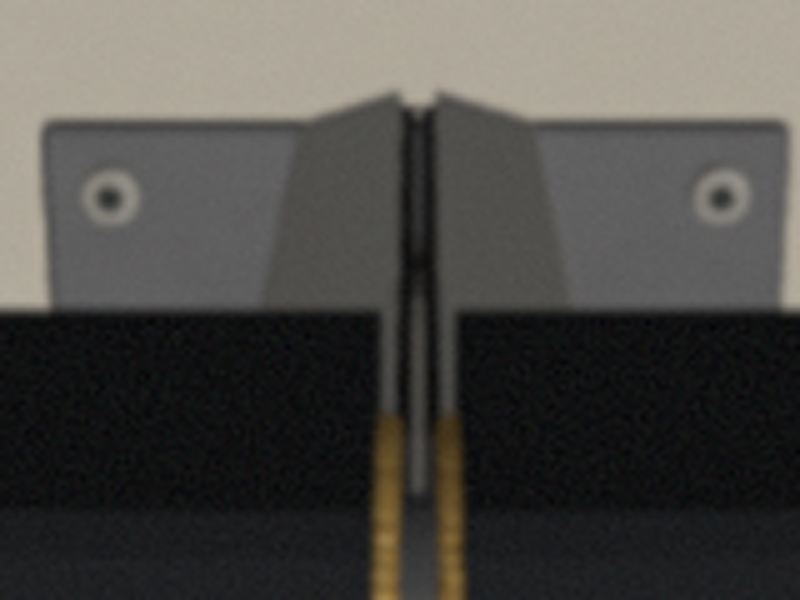

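The force is still plain bush drag (about 6–7 N), so the clip has not reached the cone. I continue slowly.

Call:
jog_arm(deltas="-0.3 0 0 0 0; -0.6 0 0 0 0; -0.9 0 0 0 0; -1.2 0 0 0 0; -1.5 0 0 0 0; -1.5 0 0 0 0; -1.5 0 0 0 0; -1.5 0 0 0 0; -1.5 0 0 0 0; -1.5 0 0 0 0")

```text
clock: 35.8
eef_pos: [530.9, -257.7, 87.0]
eef_rot: [-3.141, -0.001, 1.534]
wrist_force: [-0.5, 6.1, 2.5]
finger_gap: 0.0
```

Call:
jog_arm(deltas="-0.2 0 0 0 0; -0.4 0 0 0 0; -0.6 0 0 0 0; -0.8 0 0 0 0; -1 0 0 0 0; -1.2 0 0 0 0; -1.2 0 0 0 0; -1.2 0 0 0 0; -1.2 0 0 0 0; -1.2 0 0 0 0")

```text
clock: 37.05
eef_pos: [530.9, -258.9, 87.0]
eef_rot: [-3.141, -0.002, 1.534]
wrist_force: [0.6, 6.2, 2.4]
finger_gap: 0.1
```

Call:
jog_arm(deltas="-0.2 0 0 0 0; -0.4 0 0 0 0; -0.6 0 0 0 0; -0.8 0 0 0 0; -0.8 0 0 0 0; -0.8 0 0 0 0; -0.8 0 0 0 0; -0.8 0 0 0 0; -0.8 0 0 0 0; -0.8 0 0 0 0")

```text
clock: 38.3
eef_pos: [530.9, -259.7, 87.0]
eef_rot: [-3.141, -0.001, 1.534]
wrist_force: [-0.2, 7.3, 2.4]
finger_gap: 0.8
```

Call:
jog_arm(deltas="-0.2 0 0 0 0; -0.4 0 0 0 0; -0.6 0 0 0 0; -0.6 0 0 0 0; -0.6 0 0 0 0; -0.6 0 0 0 0; -0.6 0 0 0 0; -0.6 0 0 0 0; -0.6 0 0 0 0; -0.6 0 0 0 0")

```text
clock: 39.55
eef_pos: [530.8, -260.3, 87.0]
eef_rot: [-3.141, -0.001, 1.534]
wrist_force: [-0.0, 7.6, 2.6]
finger_gap: 0.4
```

Call:
jog_arm(deltas="-0.2 0 0 0 0; -0.4 0 0 0 0; -0.6 0 0 0 0; -0.8 0 0 0 0; -0.8 0 0 0 0; -0.8 0 0 0 0; -0.8 0 0 0 0; -0.8 0 0 0 0; -0.8 0 0 0 0; -0.8 0 0 0 0")

```text
clock: 40.8
eef_pos: [530.8, -261.1, 87.1]
eef_rot: [-3.141, -0.001, 1.534]
wrist_force: [-0.0, 8.2, 3.0]
finger_gap: 0.3
```

The force is creeping up, so I back off and look before pushing further.

Call:
jog_arm(deltas="8 0 0 0 0; 20 0 -5 0 0; 20 0 -35 0 20; 20 0 -65 0 40; 10 0 -95 0 50; 5 0 -105 0 60; 5 0 -105 0 60; 5 0 -105 0 60; 5 0 -105 0 60; 5 0 -105 0 60")

```text
clock: 42.05
eef_pos: [530.9, -256.6, 191.6]
eef_rot: [-3.141, -0.0, 1.534]
wrist_force: [-0.7, 0.4, 0.5]
finger_gap: 60.0
```

```bash
python3 - <<'E'
from h import *
np.set_printoptions(precision=1,suppress=True,linewidth=200)
p,d,X=shot("wrist","w13"); s=manip.read_state(); print(s["eef_pos"],s["eef_rot"],s["wrist_force"],s["finger_gap"])
m=(X[...,2]>138)&(X[...,2]<150)&(abs(X[...,0]-530)<30)&(abs(X[...,1]+300)<30); t=X[m]; print(cv2.minAreaRect(t[:,:2].astype(np.float32)),np.median(t[:,2]))
m=(X[...,2]>70)&(X[...,2]<99)&(abs(X[...,0]-530)<19)&(X[...,1]<-270)&(X[...,1]>-312)
cv2.imwrite("pics/w13c.png",cv2.resize(p[150:300,240:400,::-1],None,fx=4,fy=4,interpolation=cv2.INTER_CUBIC))
c=324
for r in range(160,300,4): print(r,X[r,c],X[r,c-17],X[r,c+17])
E
```

```text
[ 530.9 -256.7  191.7] [-3.1 -0.   1.5] [-1.3 -0.3  0.5] 60.1579877702007
((529.4331665039062, -304.40869140625), (12.181743621826172, 17.179363250732422), 87.75762176513672) 141.97326559731852
160 [ 532.1 -244.7    1.3] [ 514.6 -244.3    0.3] [ 549.6 -245.5    0.2]
164 [ 531.9 -248.9    1. ] [ 514.4 -248.3    1. ] [ 549.5 -249.7    0.5]
168 [ 531.8 -253.3    0.1] [ 514.2 -252.7    0. ] [ 549.3 -253.6    1.9]
172 [ 531.6 -257.2    1.5] [ 514.  -256.8    0.3] [ 549.3 -258.1    0.2]
176 [ 531.5 -261.7    0.4] [ 513.8 -261.     0.8] [ 549.2 -262.2    0.9]
180 [ 531.3 -265.7    1.8] [ 513.6 -265.2    1.1] [ 549.  -266.3    1.6]
184 [ 531.2 -270.4   -0. ] [ 513.4 -269.6    0.5] [ 548.9 -270.7    1.1]
188 [ 531.  -274.6    0.1] [ 513.2 -273.9    0.3] [ 548.8 -275.1    1. ]
192 [ 530.9 -276.3   10.4] [ 513.6 -275.7   10.4] [ 548.3 -276.9   10.5]
196 [ 530.8 -280.2   11.7] [ 513.3 -280.1    9.6] [ 548.3 -281.4    9.7]
200 [ 530.6 -285.2    9.2] [ 513.1 -284.4    9.5] [ 548.2 -285.7    9.5]
204 [ 531.1 -268.6   79.6] [ 512.9 -288.6   10. ] [ 548.1 -289.8   10.1]
208 [ 531.1 -269.    89.5] [ 5
[... 930 characters left out ...]
515.7 -311.4   94.5] [ 543.5 -312.2   94.9]
264 [ 530.  -298.5  128.9] [ 515.6 -314.2   96.1] [ 543.3 -315.    96.4]
268 [ 530.  -298.6  134.9] [ 515.5 -317.5   96.6] [ 543.3 -319.4   94.8]
272 [ 529.9 -299.6  139.1] [ 514.7 -325.3   88.4] [ 543.7 -329.5   82.4]
276 [ 529.9 -300.6  142.8] [ 514.5 -329.1   88.4] [ 543.8 -336.4   76.8]
280 [ 529.8 -303.6  142.8] [ 514.1 -335.2   84.2] [ 543.4 -336.    84.6]
284 [ 529.7 -306.6  142.9] [ 514.4 -335.2   91. ] [ 543.1 -335.9   91.5]
288 [ 528.7 -335.3   98.4] [ 514.7 -335.1   97.9] [ 542.8 -335.8   98.3]
292 [ 528.7 -335.2  104.7] [ 515.  -335.2  104. ] [ 542.5 -336.2  104. ]
296 [ 528.7 -335.9  109.6] [ 515.2 -335.4  109.7] [ 542.2 -335.8  110.7]
```

View pics/w13c.png

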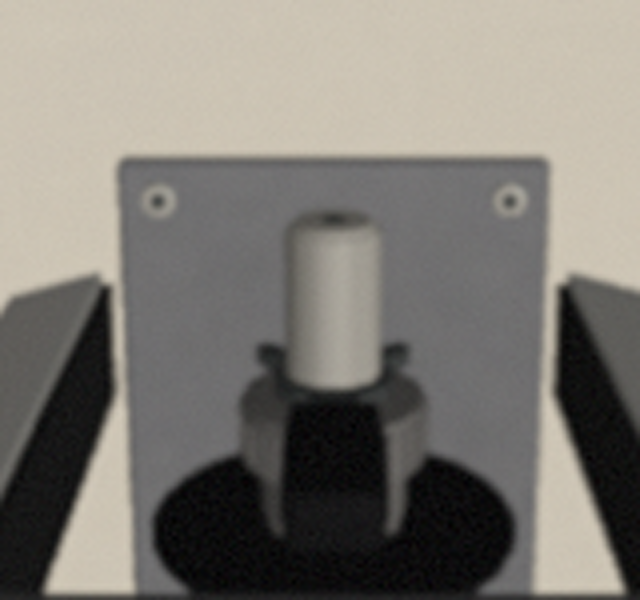

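The camera puts the clip's middle at y≈-304.5 and the cone face at -307.1, so about 2.5 mm between them (2.0 is contact, 4 the limit). That is nearly touching, and I add one more gentle push to rest it properly.

Call:
jog_arm(deltas="8 0 0 0 30; 8 0 20 0 0; 8 0 45 0 0; 8 0 75 0 0; 8 0 100 0 0; 8 0 105 0 0; 5 0 105 0 0; 2 0 105 0 0; -1 0 105 0 0; -3 0 105 0 0")

```text
clock: 43.35
eef_pos: [530.9, -260.2, 87.5]
eef_rot: [3.141, 0.0, 1.534]
wrist_force: [0.2, -0.3, -0.1]
finger_gap: 0.5
```

Call:
jog_arm(deltas="-0.5 0 0 0 0; -1 0 0 0 0; -1.5 0 0 0 0; -2 0 0 0 0; -2.2 0 0 0 0; -2.2 0 0 0 0; -2.2 0 0 0 0; -2.2 0 0 0 0; -2.2 0 0 0 0; -2.2 0 0 0 0")

```text
clock: 44.6
eef_pos: [530.8, -261.2, 87.0]
eef_rot: [-3.141, -0.001, 1.534]
wrist_force: [-1.0, 6.6, 2.1]
finger_gap: 0.7
```

Call:
jog_arm(deltas="-0.3 0 0 0 0; -0.6 0 0 0 0; -0.9 0 0 0 0; -1 0 0 0 0; -1 0 0 0 0; -1 0 0 0 0; -1 0 0 0 0; -1 0 0 0 0; -1 0 0 0 0; -1 0 0 0 0")

```text
clock: 45.85
eef_pos: [530.8, -261.6, 87.1]
eef_rot: [-3.141, -0.002, 1.534]
wrist_force: [-1.0, 10.4, 4.0]
finger_gap: 0.3
```

The force jumped to 10.4 N with only 0.4 mm of travel for 1 mm commanded, so the clip is against the cone. I retract and make a final check.

Call:
jog_arm(deltas="8 0 0 0 0; 20 0 -5 0 0; 20 0 -35 0 20; 20 0 -65 0 40; 10 0 -95 0 50; 5 0 -105 0 60; 5 0 -105 0 60; 5 0 -105 0 60; 5 0 -105 0 60; 5 0 -105 0 60")

```text
clock: 47.1
eef_pos: [530.8, -257.8, 191.5]
eef_rot: [-3.141, -0.0, 1.534]
wrist_force: [-0.4, -0.5, -0.4]
finger_gap: 60.1
```

```bash
python3 - <<'E'
from h import *
np.set_printoptions(precision=1,suppress=True,linewidth=200)
p,d,X=shot("wrist","w14"); s=manip.read_state(); print(s["clock"],s["eef_pos"],s["eef_rot"],s["wrist_force"],s["finger_gap"])
m=(X[...,2]>138)&(X[...,2]<150)&(abs(X[...,0]-530)<30)&(abs(X[...,1]+300)<30); t=X[m]; print(cv2.minAreaRect(t[:,:2].astype(np.float32)),np.median(t[:,2]))
f=X[258:268,318:330].reshape(-1,3); print("tab front",np.nanmedian(f,0))
for c in (303,306,309,339,342,345): print(c,np.nanmedian(X[244:253,c],0))
cv2.imwrite("pics/w14c.png",cv2.resize(p[150:300,240:400,::-1],None,fx=4,fy=4,interpolation=cv2.INTER_CUBIC))
E
```

```text
47.15 [ 530.9 -257.9  191.7] [-3.1 -0.   1.5] [ 0.3 -0.  -0.7] 60.295447728749615
((529.385009765625, -304.6355895996094), (12.3075532913208, 17.305700302124023), 88.94831848144531) 141.8413442591617
tab front [ 529.9 -299.2  127.4]
303 [ 512.  -306.8   83.5]
306 [ 514.6 -306.6   83.9]
309 [ 517.2 -306.6   83.9]
339 [ 542.4 -307.6   83.5]
342 [ 544.9 -307.8   84.4]
345 [ 547.4 -308.1   83.6]
```

View pics/w14c.png

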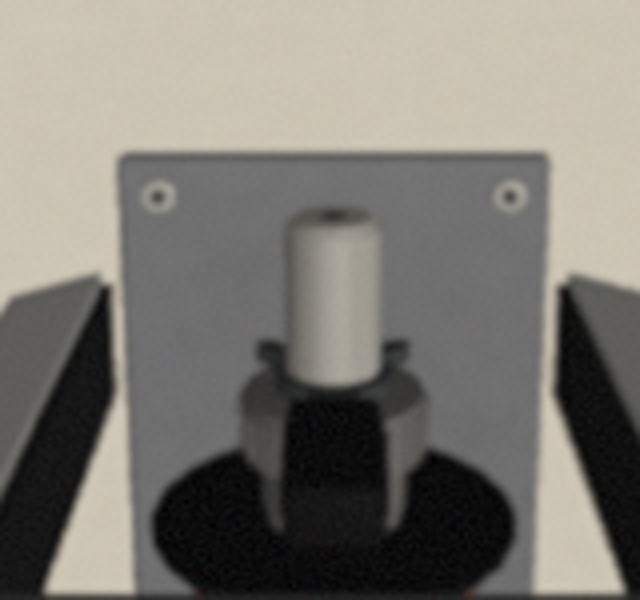

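The clip's middle is about 2.2 mm from the cone face, the tab top is at 141.8 mm and it is square. The gripper is clear, so I hand in.

```bash
python3 -c "
from cell import workorder; print(workorder.sign_off())"
```

```text
the job is handed in; nothing more can be done
None
```

The job is done and handed in at about 47 s of the 72 s allowed; the sign-off reports no verdict.

1. **Cone:** I pushed it along the spindle with the open fingers straddling it. It stopped hard at its seat, at 12 N and where the camera put the seat to within about 2 mm.
2. **Clip:** I took it from its holder and lined it up with the groove to about 0.3 mm in the camera. It snapped home under at most 9.3 N of push, in the 6–12 N range. Afterwards the tab top measured 142 mm, exactly the nominal height for a seated clip.
3. **Final push:** I pushed on the spindle's end with closed fingers instead of on the clip itself, so the groove carried the clip to the cone. The force then rose from about 7 N drag to 10.4 N and the travel stalled, which I took as contact.

**Last picture:** the clip's middle is about 2.2–2.6 mm from the cone face, where contact is 2.0 and the limit 4. The tab top is at 141.8 mm, the clip is square to within about 0.02 rad, and the gripper is clear of everything.

**Disagreements:** the first groove picture over the stand came out about 1 mm off because the arm was still settling, so I measured again once it was still. The cone face position felt by touch and the one seen by camera differ by about 1.5 mm; the fingers may be wider than the 16 mm pads.

**Bystanders:** I did not measure them after the work. Nothing in the forces or pictures suggested they were touched.

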